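Load two trays of an indexed sample carousel

TASK

Load the sample carousel: slide its transport lock fully out, turn the table one click counter-clockwise so that the first empty tray comes to the loading mark, and put all the square bottles into that tray; then turn it one more click and lay all the slide mailers on the floor of the next empty tray, side by side. When everything is loaded slide the lock fully back in. Load only the tray that stands at the loading mark, and leave the dishes, pen and tweezers on the bench alone.

Things in the scene. Friction and masses are not known exactly. Their poses are not given: they have to be found in the camera images.
- bottle0: Square amber glass sample bottle with paper label and round black cap. Glass body 40 x 40 mm and 46 mm tall, cap 28 mm dia. and 16 mm tall on top: 62 mm overall, about 90 g. Starts standing. Origin at its centre, 31 mm above its underside; z runs up towards the cap, x and y square to the flat sides. May be absent (None all the time).
- bottle1: Square amber glass sample bottle with paper label and round black cap. Glass body 40 x 40 mm and 46 mm tall, cap 28 mm dia. and 16 mm tall on top: 62 mm overall, about 90 g. Starts standing. Origin at its centre, 31 mm above its underside; z runs up towards the cap, x and y square to the flat sides. May be absent (None all the time).
- bottle2: Square amber glass sample bottle with paper label and round black cap. Glass body 40 x 40 mm and 46 mm tall, cap 28 mm dia. and 16 mm tall on top: 62 mm overall, about 90 g. Starts standing. Origin at its centre, 31 mm above its underside; z runs up towards the cap, x and y square to the flat sides. May be absent (None all the time).
- mailer0: Grey plastic slide mailer: a flat closed box 84 x 32 x 24 mm, about 45 g, with a black seam round it and a paper label, lying flat on the bench. Origin at its centre, 12 mm above its underside; x along the 84 mm length, y along the 32 mm width. May be absent (None all the time).
- mailer1: Grey plastic slide mailer: a flat closed box 84 x 32 x 24 mm, about 45 g, with a black seam round it and a paper label, lying flat on the bench. Origin at its centre, 12 mm above its underside; x along the 84 mm length, y along the 32 mm width. May be absent (None all the time).
- mailer2: Grey plastic slide mailer: a flat closed box 84 x 32 x 24 mm, about 45 g, with a black seam round it and a paper label, lying flat on the bench. Origin at its centre, 12 mm above its underside; x along the 84 mm length, y along the 32 mm width. May be absent (None all the time).
- carousel: The carousel's fixed grey foot: round, 300 mm dia., 34 mm high. Origin at the centre of its underside, on the turning axis. Its -x axis points to the loading mark, its -y axis to a tongue 64 mm wide, 30 mm high, reaching 320 mm from the axis, that carries the transport lock.
- loading_mark (a point): Black diamond on the foot's low front tongue (22 mm high, reaching 230 mm from the axis), on the side towards the robot. The tray next to it is at the loading mark. Axes as those of the foot.
- table_top (a point): Point on the turning axis at the top (46 mm above the bench) of the round aluminium table, 394 mm dia., with lock lugs on its rim to 212 mm from the axis and four white open trays. One tray holds round vials, one two petri dishes (tops below 100 mm above the bench); leave those as they are. Two are empty. Site axes turn with the table.
- turret (a joint): Turn of the table, rad, counter-clockwise from above; starts at 0, stops at -0.12 and 3.30. It clicks home every pi/2: from halfway (0.79 rad) a spring of up to 0.25 N m draws it to the nearer click, settling in 1 to 2 s within 0.02 rad. At 0 the tray of vials is at the loading mark, at pi/2 tray_1, at pi tray_2. Locked, it has 0.03 rad of play.
- turn_bar (a point): Centre of the black bar handle on the table's axis by which it is turned: 64 mm long along the point's x, 16 mm thick along its y, 34 mm tall, centre 153 mm above the bench (136 to 170 mm), on a 32 mm dia. column. Turns with the table; its axes are those of the foot when the joint is 0.
- tray_1 (a point): Centre of the inner floor (50 mm above the bench) of the first empty tray, 128 mm from the axis; point axes turn with the table (as turn_bar). Inside 140 mm along x (tangential), 100 mm along y (radial), 26 mm deep, walls 4 mm.
- tray_2 (a point): Centre of the inner floor (50 mm above the bench) of the second empty tray, 128 mm from the axis; point axes turn with the table (as turn_bar). Inside 140 mm along y (tangential), 100 mm along x (radial), 26 mm deep, walls 4 mm.
- lock (a joint): Slide of the transport lock, m: 0 = fully in (bolt between two lugs of the rim, table locked), 0.040 = fully out at its end stop (table free). It slides outwards along the foot's -y axis; about 2.5 N of friction, stays where it is left. It goes in only when the table stands at a click.
- lock_grip (a point): Centre of the lock's black upright grip fin, 14 mm thick along the point's x, 34 mm long along its y (the direction of sliding; -y is outwards, axes as those of the foot), 40 mm tall, centre 63 mm above the bench (43 to 83 mm); the carriage under it is 43 mm above the bench.
- dish0: Small closed glass petri dish, 39 mm dia., 11 mm high, among the samples; to be left alone. Origin at the centre of its underside.
- dish1: As dish0.
- dish2: Glass petri dish, 63 mm dia., 15 mm high, beyond the samples; to be left alone. Origin at the centre of its underside.
- pen: Marker pen, 130 mm long, 13 mm thick, lying near the robot; to be left alone.
- tweezers: Steel tweezers, 110 mm long, 5 mm high, lying near the robot; to be left alone.

How it is judged:
On the way, in this order (a step that is already met when the one before it is completed fails the run):
1. the transport lock is slid fully out (past 36 of 40 mm) (value of joint lock above 0.036 m), for 0.2 s.
2. the table rests one click on (within 0.07 rad), tray_1 at the loading mark (value of joint turret between 1.5008 and 1.6408 rad and velocity of joint turret between -0.05 and 0.05 rad/s), for 0.3 s.
3. all bottles are in tray_1 at the loading mark (all of step 2 and x of bottle0 in the frame of tray_1 between -0.056 and 0.056 m and y of bottle0 in the frame of tray_1 between -0.036 and 0.036 m and z of bottle0 in the frame of tray_1 between 0.008 and 0.042 m and x of bottle1 in the frame of tray_1 between -0.056 and 0.056 m and y of bottle1 in the frame of tray_1 between -0.036 and 0.036 m and z of bottle1 in the frame of tray_1 between 0.008 and 0.042 m and x of bottle2 in the frame of tray_1 between -0.056 and 0.056 m and y of bottle2 in the frame of tray_1 between -0.036 and 0.036 m and z of bottle2 in the frame of tray_1 between 0.008 and 0.042 m), for 0.3 s.
4. the table rests two clicks on (within 0.07 rad), tray_2 at the loading mark (value of joint turret between 3.07159 and 3.21159 rad and velocity of joint turret between -0.05 and 0.05 rad/s), for 0.3 s.
5. all mailers lie on the floor of tray_2 at the loading mark (all of step 4 and y of mailer0 in the frame of tray_2 between -0.06 and 0.06 m and x of mailer0 in the frame of tray_2 between -0.04 and 0.04 m and z of mailer0 in the frame of tray_2 between 0.004 and 0.0335 m and angle between mailer0's own x axis and vertical between 1.37 and 1.77 rad and y of mailer1 in the frame of tray_2 between -0.06 and 0.06 m and x of mailer1 in the frame of tray_2 between -0.04 and 0.04 m and z of mailer1 in the frame of tray_2 between 0.004 and 0.0335 m and angle between mailer1's own x axis and vertical between 1.37 and 1.77 rad and y of mailer2 in the frame of tray_2 between -0.06 and 0.06 m and x of mailer2 in the frame of tray_2 between -0.04 and 0.04 m and z of mailer2 in the frame of tray_2 between 0.004 and 0.0335 m and angle between mailer2's own x axis and vertical between 1.37 and 1.77 rad), for 0.3 s.
6. the lock is fully in (within 5 mm) (value of joint lock below 0.005 m), for 0.2 s.
At the end, for the whole second after the job is handed in: Table at its second click (within 0.07 rad), lock fully in (5 mm); every bottle in tray_1 (centre within 56 mm tangentially, 36 mm radially, 8 to 42 mm above its floor), every mailer level (0.2 rad) in tray_2 (60 mm, 40 mm, 4 to 33 mm above the floor); all at rest (all of step 5 and value of joint lock below 0.005 m and x of bottle0 in the frame of tray_1 between -0.056 and 0.056 m and y of bottle0 in the frame of tray_1 between -0.036 and 0.036 m and z of bottle0 in the frame of tray_1 between 0.008 and 0.042 m and x of bottle1 in the frame of tray_1 between -0.056 and 0.056 m and y of bottle1 in the frame of tray_1 between -0.036 and 0.036 m and z of bottle1 in the frame of tray_1 between 0.008 and 0.042 m and x of bottle2 in the frame of tray_1 between -0.056 and 0.056 m and y of bottle2 in the frame of tray_1 between -0.036 and 0.036 m and z of bottle2 in the frame of tray_1 between 0.008 and 0.042 m and linear speed of each of bottle0, bottle1, bottle2, mailer0, mailer1, mailer2 below 0.03 m/s); the robot touches nothing.
It fails at once if the small dish is moved more than 60 mm (distance of dish0 from where it was at the start of the episode above 0.06 m).
It fails at once if the small dish is moved more than 60 mm (distance of dish1 from where it was at the start of the episode above 0.06 m).
It fails at once if the larger dish is moved more than 60 mm (distance of dish2 from where it was at the start of the episode above 0.06 m).
It fails at once if the pen is moved more than 60 mm (distance of pen from where it was at the start of the episode above 0.06 m).
It fails at once if the pair of tweezers is moved more than 60 mm (distance of tweezers from where it was at the start of the episode above 0.06 m).
Of bottle0, bottle1, bottle2 only 2 to 3 are there at a start; the rules pass over those that are not, and their reading is None.
Of mailer0, mailer1, mailer2 only 2 to 3 are there at a start; the rules pass over those that are not, and their reading is None.
At some moment in a run one of bottle0, bottle1, bottle2, mailer0, mailer1, mailer2 may be knocked a few centimetres aside while the robot is not near it.
Once in a run the grip may slacken for a moment while it holds something.
It also fails if it takes over 210 s, if anything falls off the work surface, if the arm or the gripper's body presses on something with over 40 N, if the wrist force passes 120 N, or if a joint passes its speed limit or range.

ROBOT

A 7-joint arm with a two-finger parallel gripper is mounted at the origin on the work surface. World frame = base frame: x ahead of the robot, y to its left, z up, the work surface at z = 0. Lengths are in m, angles in rad, forces in N, time in s.
With the tool pointing down it reaches from about 0.425 to 0.925 m from the base axis. Payload 6.8 kg.
Tool frame: the origin (TCP) lies at the very end of the fingers, on their centre line; the grasp point (between the pads) lies 19 mm behind it; z points along the fingers, y is the line along which they close (so a half turn about z gives the same grasp; the last joint's range is limited). The gripper opens to 85 mm and grips with 20 to 120 N. Pads are 22 mm wide; open, the fingers measure 114 mm over their backs; the gripper's body (76 mm by 85 mm) begins 54 mm behind the grasp point. The pads swing forward as they close: fully open they stand 13 mm farther back than shut.
Start: joints at [-1.231, 0.477, 0.022, 1.555, -0.011, 1.109, -0.083], TCP at [0.292, 0.608, 0.231] pointing down, gripper open.
Joint ranges: [-2.96, 2.96], [-0.34, 2.1], [-1.41, 1.46], [0.24, 2.44], [-1.37, 4.51], [0.17, 1.92], [-2.96, 2.96]. Speed limits (rad/s): [2.39, 2.39, 3.14, 3.14, 3.14, 3.14, 3.14].

INTERFACE

Orientations are given as a rotation vector (axis times angle).
In Python, from bench import r gives the robot as it stands. The module is installed in compiled form; this text tells all that it offers.
- The arm moves only by the tool servo_tool, never from a script. Its argument "commands" is a list of rows, each a list of 7 numbers: the turn, a rotation vector about the world's x, y, z in degrees, then the shift along the world's x, y, z in mm, then the closure, from 0 (fully open) to 1 (shut). A call has 1 to 5 rows; each row is the pose to reach, as a shift and turn from the pose commanded when the call began; what a row does not reach only later rows make up. A row lasts 1/12 s, in which the tool goes at most 41.7 mm and 7.16 degrees, less where a joint would pass 70% of its speed; a pose out of reach is approached as far as the arm can. A call with a gripper value outside its range is refused whole. The fingers move at their own pace and stop on an object; "force" is the grip in N (left out, the last holds). Time passes only in rows, so rows that repeat a pose let the fingers close. It gives the time, the measured TCP pose, the force, the opening and the grip force at its end, in the units of the state.
- r.get_obs(): the state, without advancing time (a new reading comes with each control period).
- r.grab_frame(name): name is "side" or "top"; returns (picture, depth): 384x512x3 uint8, blue, green, red; 384x512 float32, m along the optical axis (not along the pixel's ray), 0 where there is no reading.
- r.camera_info(name): a dict with "vertical_fov" (degrees; the focal length in pixels is half the picture's height over the tangent of half this angle, whatever the lens; pixels are square), "cx", "cy" (the principal point, pixels), "D" ([k1, k2, p1, p2, k3] as OpenCV has them; the pictures are not rectified), "cam_to_world" (4x4, takes a point from camera to world coordinates). Camera axes: x right, y up, looking along -z (the intrinsics and any distortion apply to the point x, -y, -z); pixel columns grow to the right and rows downward; lengths in m; the calibration is good to about 2 mm. A picture is of the moment at which its call begins. camera_info takes no time and is no camera call.
- r.hand_in(): hands the job in; it is judged then, once.
The state is a dict: "clock": time; "joints": joint angles; "qvel": joint speeds; "tau": joint torques, N m; "tcp_pos": TCP position; "orientation": TCP orientation; "contact_force": force on the tool from outside, world axes, zero at the start; "moment": the same for the moment, N m; "grip_width": finger opening in m; "gripper_force": force on a finger pad.
Only numpy, scipy, OpenCV 4.12 (cv2) and the standard library are available. Lean on these libraries where they do the work, as an engineer would, in place of code of your own. Each camera call takes 0.05 s, during which the arm holds its last target. There are 200 camera calls.

## Working session

There is one attempt and no reset: what is moved stays moved. The work goes in short steps, Python scripts to look and compute and a tool call to move; the robot and the scene stay as the last step left them, time stands still between calls to the robot, and variables do not carry over. Pictures are saved under pics/ and viewed, at most 14 in all, crops included, and the job is handed in when it is done.

Besides the shell and the picture viewer there is one more tool, called after "Request:" as name([rows], argument=value, ...), one row to a line, values as JSON. servo_tool: Moves the arm, as the interface text tells. Its arguments: {"type":"object","properties":{"commands":{"type":"array"},"force":{"type":"number"}},"required":["commands"]}

```bash
mkdir -p pics
cat > h.py <<'E'
import numpy as np, cv2
from bench import r
def intr(n):
    i=r.camera_info(n); f=192/np.tan(np.radians(i["vertical_fov"])/2)
    return np.array([[f,0,i["cx"]],[0,f,i["cy"]],[0,0,1.]]),np.array(i["D"],float),np.array(i["cam_to_world"])
def ray(n,uv):
    K,D,T=intr(n); p=cv2.undistortPoints(np.array(uv,float).reshape(-1,1,2),K,D)[:,0]
    return np.c_[p[:,0],-p[:,1],-np.ones(len(p))]@T[:3,:3].T, T[:3,3]
def atz(n,uv,z):
    d,o=ray(n,uv); z=np.broadcast_to(z,len(d)); return o+d*((z-o[2])/d[:,2])[:,None]
def cloud(n,dep):
    v,u=np.mgrid[0:384,0:512]; d,o=ray(n,np.stack([u,v],-1).reshape(-1,2)); return (o+d*dep.reshape(-1,1)).reshape(384,512,3)
def proj(n,P):
    K,D,T=intr(n); q=(np.atleast_2d(P)-T[:3,3])@T[:3,:3]; q=q*[1,-1,-1]
    return cv2.projectPoints(q,np.zeros(3),np.zeros(3),K,D)[0][:,0]
E
python3 - <<'E'
from h import *
for n in("top","side"):
    im,d=r.grab_frame(n); cv2.imwrite(f"pics/{n}0.png",cv2.resize(im,(800,600),interpolation=cv2.INTER_CUBIC)); np.save(n+"0",d); cv2.imwrite(f"{n}0raw.png",im)
    K,D,T=intr(n); print(n,K[0,0],K[:2,2],D,T.round(3))
o=r.get_obs(); print({k:np.round(v,3) for k,v in o.items()})
E
```

```text
top 398.5970544336767 [271.32677138 185.29549032] [0.03386913 0.         0.         0.         0.        ] [[-0.016  0.986 -0.165  0.37 ]
 [-1.    -0.019 -0.015 -0.022]
 [-0.018  0.164  0.986  1.161]
 [ 0.     0.     0.     1.   ]]
side 403.26018225108044 [254.71237068 190.51005931] [0.02748075 0.         0.         0.         0.        ] [[ 0.909  0.213 -0.358  0.16 ]
 [-0.416  0.493 -0.764 -0.849]
 [ 0.014  0.844  0.537  0.684]
 [ 0.     0.     0.     1.   ]]
{'clock': np.float64(0.1), 'joints': array([-1.231,  0.478,  0.022,  1.556, -0.011,  1.109, -0.083]), 'qvel': array([-0.   , -0.002,  0.003, -0.003,  0.   , -0.   , -0.   ]), 'tau': array([ 4.0000e-03, -5.9776e+01,  1.6140e+00, -2.8195e+01,  1.3000e-02,
        5.0000e-03,  0.0000e+00]), 'tcp_pos': array([0.292, 0.608, 0.23 ]), 'orientation': array([-6.970e-01, -3.063e+00,  3.000e-03]), 'contact_force': array([-0.044, -0.373, -0.043]), 'moment': array([0.007, 0.011, 0.013]), 'gripper_force': np.float64(0.0), 'grip_width': np.float64(0.085)}
```

View pics/top0.png

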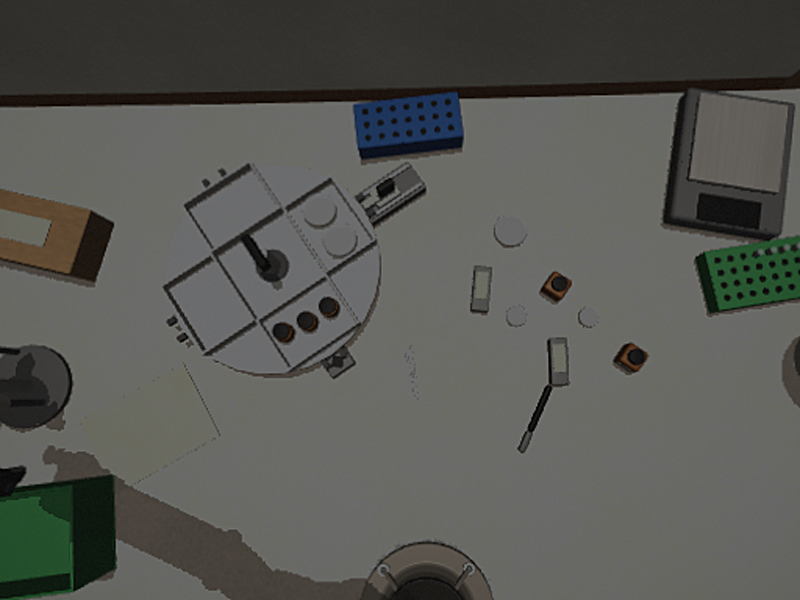

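View pics/side0.png

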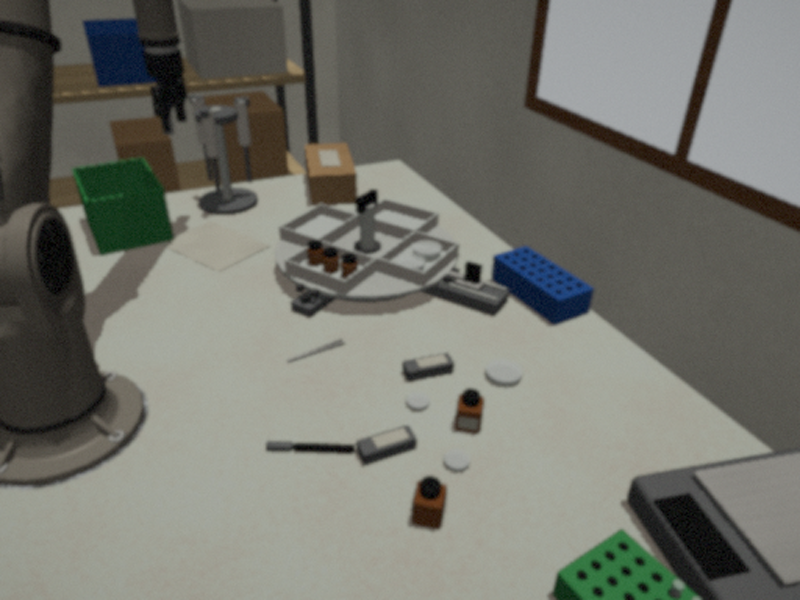

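The top view (800x600) shows two bottles at (557,286) and (631,357), and two mailers at (482,288) and (559,361). The bar is at (257,252), the lock fin at (385,187) and the loading mark at (338,362). Next I'll measure these in 3D.

```bash
cat > meas.py <<'E'
from h import *
def rect(P,m):
    q=(P[m][:,:2]*1000).astype(np.float32); c,s,a=cv2.minAreaRect(q); return np.round(c,1),np.round(s,1),round(a,1),int(m.sum()),P[m][:,2].round(3).max()
def near(P,c,rad): return np.hypot(P[...,0]-c[0],P[...,1]-c[1])<rad
E
python3 - <<'E'
from meas import *
s=1.5625
d=np.load("top0.npy"); P=cloud("top",d)
for nm,uv,z,lo,hi,rad in [("b0",(557,284),.062,.035,.056,.045),("b0cap",(557,284),.062,.056,.07,.045),("b1",(631,356),.062,.035,.056,.045),("b1cap",(631,356),.062,.056,.07,.045),
  ("m0",(482,288),.024,.017,.03,.07),("m1",(559,361),.024,.017,.03,.07),("bar",(256,250),.17,.155,.19,.06),("fin",(385,186),.083,.07,.1,.05)]:
    c=atz("top",[(uv[0]/s,uv[1]/s)],z)[0]
    m=near(P,c,rad)&(P[...,2]>lo)&(P[...,2]<hi)&(d>0)
    print(nm,c.round(3),rect(P,m))
for nm,uv,z in [("col",(275,264),.136),("mark",(338,362),.022),("dish0",(516,315),.011),("dish1",(588,317),.011),("dish2",(510,231),.015)]:
    print(nm,atz("top",[(uv[0]/s,uv[1]/s)],z)[0].round(3))
# carousel tray walls
m=near(P,atz("top",[(172,165)],.07)[0],.24)&(P[...,2]>.068)&(P[...,2]<.082); print("walls",rect(P,m))
m=near(P,atz("top",[(172,165)],.046)[0],.26)&(P[...,2]>.040)&(P[...,2]<.048);q=P[m][:,:2]
h=cv2.convexHull((q*1000).astype(np.float32)); print("table",cv2.minEnclosingCircle(h), m.sum())
def up(x0,y0,w,hh,k): return cv2.resize(cv2.imread("top0raw.png")[y0:y0+hh,x0:x0+w],None,fx=k,fy=k,interpolation=cv2.INTER_CUBIC)
im=np.hstack([up(290,140,130,170,3),up(200,90,130,170,3)]); cv2.imwrite("pics/c1.png",np.clip(im*1.8,0,255).astype(np.uint8))
E
```

```text
b0 [ 0.559 -0.243  0.062] (array([ 561.2, -246.8]), array([39.2, 39.6]), 52.8, 121, np.float64(0.054))
b0cap [ 0.559 -0.243  0.062] (array([ 561.5, -246.2]), array([25.3, 24.7]), 43.3, 76, np.float64(0.067))
b1 [ 0.429 -0.364  0.062] (array([ 428.9, -372.3]), array([39.8, 40.1]), 51.5, 136, np.float64(0.056))
b1cap [ 0.429 -0.364  0.062] (array([ 428.3, -372.6]), array([26.8, 23.7]), 33.2, 80, np.float64(0.067))
m0 [ 0.561 -0.112  0.024] (array([ 560.7, -110.1]), array([32.4, 83.5]), 82.8, 317, np.float64(0.029))
m1 [ 0.424 -0.247  0.024] (array([ 416.4, -243.9]), array([37.2, 98.5]), 84.3, 334, np.float64(0.029))
bar [0.606 0.266 0.17 ] (array([605.1, 271.7]), array([64.8, 18.1]), 33.9, 173, np.float64(0.174))
fin [0.741 0.061 0.083] (array([743.8,  62.3]), array([14. , 34.1]), 33.0, 71, np.float64(0.086))
col [0.589 0.244 0.136]
mark [0.429 0.154 0.022]
dish0 [ 0.511 -0.175  0.011]
dish1 [ 0.505 -0.307  0.011]
dish2 [ 0.67  -0.169  0.015]
walls (array([608.2, 272.1]), array([361.4, 360.8]), 78.8, 2068, np.float64(0.082))
table ((622.0341186523438, 253.8606414794922), 236.65625) 5933
```

View pics/c1.png

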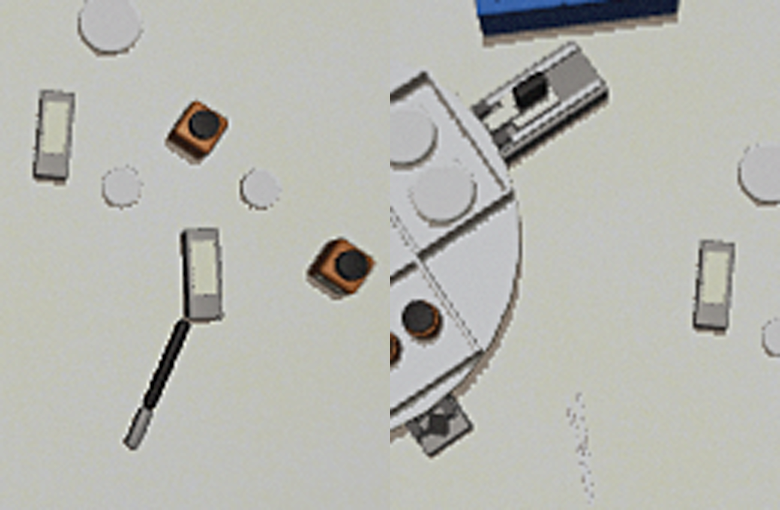

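The crop shows b0's cap at (205,125) and b1's at (351,264), with pen tip touching m1's lower-left corner at (184,322). The foot yaw comes out near 33.6° from the bar, mark and fin, and the axis near (0.605, 0.272). I'm moving above the lock fin.

Request:
servo_tool([
  [0,0,-1.5,23,-27,0,0],
  [0,0,-3,45,-55,0,0],
  [0,0,-4.5,68,-82,0,0],
  [0,0,-6,90,-109,0,0],
  [0,0,-7.7,113,-136,0,0],
], force=60)

```text
clock: 0.52
tcp_pos: [0.4058, 0.4708, 0.2309]
orientation: [-0.903, -3.009, 0.001]
contact_force: [0.3, -0.3, 0.4]
grip_width: 0.0855
gripper_force: 0.0
```

Request:
servo_tool([
  [0,0,-1.5,23,-27,0,0],
  [0,0,-3,45,-55,0,0],
  [0,0,-4.5,68,-82,0,0],
  [0,0,-6,90,-109,0,0],
  [0,0,-7.7,113,-136,0,0],
])

```text
clock: 0.93
tcp_pos: [0.5188, 0.3349, 0.231]
orientation: [-1.103, -2.941, 0.001]
contact_force: [0.4, 0.0, -0.7]
grip_width: 0.0852
gripper_force: 0.0
```

Request:
servo_tool([
  [0,0,-1.5,23,-27,0,0],
  [0,0,-3,45,-55,0,0],
  [0,0,-4.5,68,-82,0,0],
  [0,0,-6,90,-109,0,0],
  [0,0,-7.7,113,-136,0,0],
])

```text
clock: 1.35
tcp_pos: [0.6318, 0.199, 0.231]
orientation: [-1.298, -2.86, 0.001]
contact_force: [0.7, 0.4, -0.3]
grip_width: 0.0851
gripper_force: 0.0
```

Request:
servo_tool([
  [0,0,-1.5,23,-27,0,0],
  [0,0,-3,45,-55,0,0],
  [0,0,-4.5,68,-82,-20,0],
  [0,0,-6,90,-109,-50,0],
  [0,0,-7.7,113,-138,-80,0],
])

```text
clock: 1.77
tcp_pos: [0.7404, 0.0674, 0.1571]
orientation: [1.487, 2.766, 0.001]
contact_force: [0.9, 1.1, 0.2]
grip_width: 0.0851
gripper_force: 0.0
```

Request:
servo_tool([
  [0,0,0,0,0,-25,0],
  [0,0,0,0,0,-50,0],
  [0,0,0,0,0,-75,0],
  [0,0,0,0,0,-98,0],
  [0,0,0,0,0,-98,0],
])

```text
clock: 2.18
tcp_pos: [0.7351, 0.0686, 0.0535]
orientation: [-1.482, -2.761, 0.009]
contact_force: [-1.8, 0.0, -0.9]
grip_width: 0.0853
gripper_force: 0.0
```

Request:
servo_tool([
  [0,0,0,0,0,0,1],
  [0,0,0,0,0,0,1],
  [0,0,0,0,0,0,1],
  [0,0,0,0,0,0,1],
  [0,0,0,0,0,0,1],
])

```text
clock: 2.6
tcp_pos: [0.7402, 0.0688, 0.0614]
orientation: [1.485, 2.766, 0.002]
contact_force: [0.4, 0.3, -0.4]
grip_width: 0.0256
gripper_force: 0.0
```

Request:
servo_tool([
  [0,0,0,0,0,0,1],
  [0,0,0,0,0,0,1],
  [0,0,0,0,0,0,1],
  [0,0,0,0,0,0,1],
  [0,0,0,0,0,0,1],
])

```text
clock: 3.02
tcp_pos: [0.7417, 0.0701, 0.0616]
orientation: [1.483, 2.765, 0.006]
contact_force: [4.9, 2.9, 0.9]
grip_width: 0.0127
gripper_force: 60.3
```

Request:
servo_tool([
  [0,0,0,6,-8,0,1],
  [0,0,0,11,-17,0,1],
  [0,0,0,17,-25,0,1],
  [0,0,0,22,-33,0,1],
  [0,0,0,23,-35,0,1],
])

```text
clock: 3.43
tcp_pos: [0.7628, 0.0384, 0.0615]
orientation: [-1.482, -2.766, -0.01]
contact_force: [-6.7, 12.7, 12.8]
grip_width: 0.0129
gripper_force: 61.9
```

Request:
servo_tool([
  [0,0,0,0,0,0,1],
  [0,0,0,0,0,0,1],
  [0,0,0,0,0,0,1],
  [0,0,0,0,0,0,1],
])

```text
clock: 3.77
tcp_pos: [0.7627, 0.0385, 0.0615]
orientation: [-1.481, -2.768, -0.008]
contact_force: [-3.4, 7.8, 8.1]
grip_width: 0.0126
gripper_force: 61.5
```

Request:
servo_tool([
  [0,0,0,2,-3,0,1],
  [0,0,0,3,-5,0,1],
  [0,0,0,3,-5,0,1],
  [0,0,0,3,-5,0,1],
])

```text
clock: 4.1
tcp_pos: [0.7629, 0.0383, 0.0615]
orientation: [-1.474, -2.763, -0.011]
contact_force: [-11.7, 16.6, 15.8]
grip_width: 0.0127
gripper_force: 62.6
```

Run:
```python
from meas import *
for n in("top","side"):
    im,d=r.grab_frame(n); cv2.imwrite(n+"1raw.png",im); np.save(n+"1",d)
a=cv2.imread("top1raw.png")[80:180,190:300]; cv2.imwrite("pics/l1.png",np.clip(cv2.resize(a,None,fx=5,fy=5,interpolation=cv2.INTER_CUBIC)*1.8,0,255).astype(np.uint8))
```

```text
(no output)
```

View pics/l1.png

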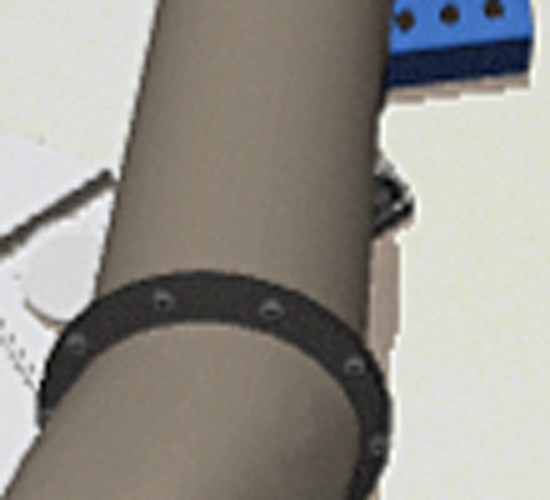

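End stop reached: the force rises with no further motion. The arm hides the lock in that crop, which shows only the tongue end at (400,200). I'll release and go up.

Request:
servo_tool([
  [0,0,0,0,0,0,0],
  [0,0,0,0,0,0,0],
  [0,0,0,0,0,0,0],
  [0,0,0,0,0,0,0],
  [0,0,0,0,0,0,0],
])

```text
clock: 4.62
tcp_pos: [0.7653, 0.0273, 0.0595]
orientation: [1.488, 2.767, -0.002]
contact_force: [0.5, -0.6, -0.3]
grip_width: 0.0724
gripper_force: 0.0
```

Request:
servo_tool([
  [0,0,0,0,0,30,0],
  [0,0,0,0,0,60,0],
  [0,0,0,0,0,90,0],
  [0,0,0,0,0,120,0],
  [0,0,0,0,0,145,0],
])

```text
clock: 5.03
tcp_pos: [0.7658, 0.0278, 0.2072]
orientation: [1.486, 2.766, 0.001]
contact_force: [-0.0, 0.5, -0.2]
grip_width: 0.0856
gripper_force: 0.0
```

Request:
servo_tool([
  [0,0,-6,-10,15,0,0],
  [0,0,-12,-20,30,0,0],
  [0,0,-18,-30,46,0,0],
  [0,0,-24,-40,61,0,0],
  [0,0,-30,-51,77,0,0],
])

```text
clock: 5.45
tcp_pos: [0.714, 0.1054, 0.2047]
orientation: [2.159, 2.282, -0.0]
contact_force: [-0.9, -0.1, 0.2]
grip_width: 0.0855
gripper_force: 0.0
```

Request:
servo_tool([
  [0,0,-6,-10,15,0,0],
  [0,0,-12,-20,30,0,0],
  [0,0,-18,-30,46,0,0],
  [0,0,-24,-40,61,0,0],
  [0,0,-30,-51,77,0,0],
])

```text
clock: 5.87
tcp_pos: [0.6631, 0.1825, 0.2048]
orientation: [2.676, 1.645, -0.0]
contact_force: [0.7, 0.0, 0.3]
grip_width: 0.0857
gripper_force: 0.0
```

Request:
servo_tool([
  [0,0,-6,-10,15,0,0],
  [0,0,-12,-20,30,0,0],
  [0,0,-18,-30,46,0,0],
  [0,0,-24,-40,61,0,0],
  [0,0,-30,-51,77,0,0],
])

```text
clock: 6.28
tcp_pos: [0.6121, 0.2596, 0.2048]
orientation: [3.01, 0.897, 0.0]
contact_force: [0.6, -0.1, 0.6]
grip_width: 0.0854
gripper_force: 0.0
```

Request:
servo_tool([
  [0,0,0,0,0,0,0],
  [0,0,0,0,0,0,0],
  [0,0,0,0,0,0,0],
])

```text
clock: 6.53
tcp_pos: [0.6128, 0.2585, 0.2049]
orientation: [3.007, 0.908, 0.0]
contact_force: [0.5, -0.9, -0.7]
grip_width: 0.0851
gripper_force: 0.0
```

Run:
```python
from meas import *
for n in("top","side"):
    im,d=r.grab_frame(n); cv2.imwrite(n+"1raw.png",im); np.save(n+"1",d)
P=cloud("top",np.load("top1.npy")); m=near(P,(.764,.035),.07)&(P[...,2]>.065)&(P[...,2]<.1); print("fin",rect(P,m) if m.sum()>5 else m.sum())
a=cv2.imread("top1raw.png"); cv2.imwrite("pics/l2.png",np.clip(cv2.resize(a,(800,600),interpolation=cv2.INTER_CUBIC)*1.6,0,255).astype(np.uint8))
o=r.get_obs();print(o["tcp_pos"],o["joints"])
```

```text
fin (array([764.5,  31.4]), array([14.6, 33.2]), 33.1, 74, np.float64(0.086))
[0.61313029 0.2579527  0.20501976] [-0.95142583  0.56139849  0.67321809  1.64064055 -0.38581341  1.07612023
 -1.15360484]
```

View pics/l2.png

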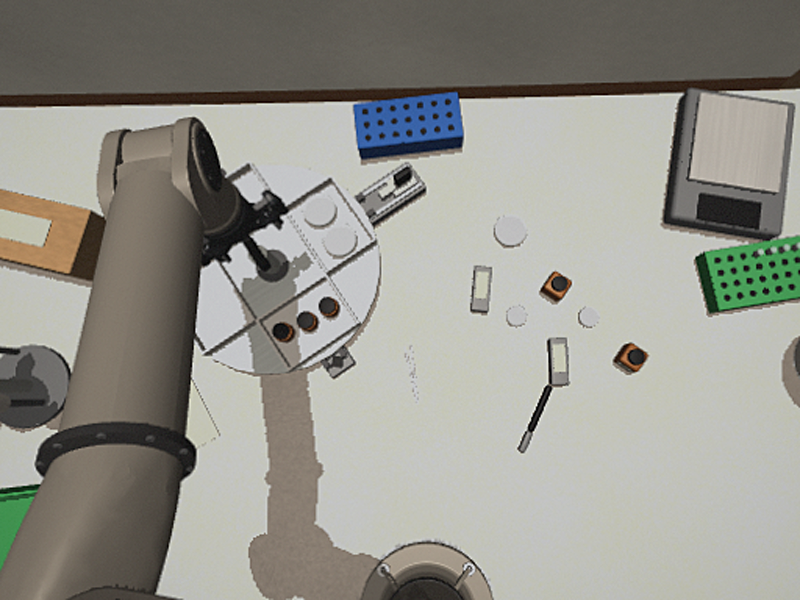

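The picture shows the fin out at (402,175), its end moved outwards (fin shift ≈ 37–40 mm), and the other objects unchanged. Now I grip the bar.

Request:
servo_tool([
  [0,0,0,-4,7,0,0],
  [0,0,0,-7.5,14,-10,0],
  [0,0,0,-7.5,14,-35,0],
  [0,0,0,-7.5,14,-55,0],
  [0,0,0,-7.5,14,-63,0],
])

```text
clock: 7.05
tcp_pos: [0.6025, 0.2741, 0.1381]
orientation: [3.007, 0.908, -0.007]
contact_force: [-1.0, 0.1, -0.4]
grip_width: 0.0853
gripper_force: 0.0
```

Request:
servo_tool([
  [0,0,0,0,0,0,1],
  [0,0,0,0,0,0,1],
  [0,0,0,0,0,0,1],
  [0,0,0,0,0,0,1],
  [0,0,0,0,0,0,1],
])

```text
clock: 7.47
tcp_pos: [0.6074, 0.2715, 0.144]
orientation: [3.006, 0.903, 0.007]
contact_force: [0.9, -4.1, 3.1]
grip_width: 0.0276
gripper_force: 59.1
```

Request:
servo_tool([
  [0,0,0,0,0,0,1],
  [0,0,0,0,0,0,1],
  [0,0,0,0,0,0,1],
  [0,0,0,0,0,0,1],
  [0,0,0,0,0,0,1],
])

```text
clock: 7.88
tcp_pos: [0.6083, 0.272, 0.1465]
orientation: [3.008, 0.903, 0.011]
contact_force: [-2.0, -5.4, 18.1]
grip_width: 0.0146
gripper_force: 69.1
```

Request:
servo_tool([
  [0,0,6,0,0,4,1],
  [0,0,12,0,0,4,1],
  [0,0,18,0,0,4,1],
  [0,0,24,-1,0,4,1],
  [0,0,30,-1,1,4,1],
])

```text
clock: 8.3
tcp_pos: [0.6082, 0.2721, 0.1467]
orientation: [2.666, 1.652, 0.011]
contact_force: [13.4, -4.6, -9.6]
grip_width: 0.0146
gripper_force: 65.5
```

Request:
servo_tool([
  [0,0,6,0,0,0,1],
  [0,0,12,0,0,0,1],
  [0,0,18,0,0,0,1],
  [0,0,24,-1,1,0,1],
  [0,0,30,-1,1,0,1],
])

```text
clock: 8.72
tcp_pos: [0.6081, 0.2721, 0.1467]
orientation: [2.145, 2.283, 0.008]
contact_force: [16.0, -4.1, -12.0]
grip_width: 0.0145
gripper_force: 65.0
```

Request:
servo_tool([
  [0,0,6,2,0,-1,1],
  [0,0,12,2,0,-2,1],
  [0,0,18,2,-1,-2,1],
  [0,0,24,3,-1,-2,1],
  [0,0,30,3,-1,-2,1],
])

```text
clock: 9.13
tcp_pos: [0.6081, 0.2721, 0.1466]
orientation: [1.483, 2.766, 0.002]
contact_force: [-0.7, -6.3, 8.8]
grip_width: 0.015
gripper_force: 70.0
```

Request:
servo_tool([
  [0,0,0,0,0,0,1],
  [0,0,0,0,0,0,1],
  [0,0,0,0,0,0,1],
])

```text
clock: 9.38
tcp_pos: [0.6081, 0.272, 0.1465]
orientation: [1.489, 2.762, 0.001]
contact_force: [0.6, -5.8, 9.3]
grip_width: 0.0148
gripper_force: 70.6
```

```bash
cat > ang.py <<'E'
from h import *
def ang():
    o=r.get_obs(); R=cv2.Rodrigues(np.array(o["orientation"],float))[0]; return o["tcp_pos"].round(4),round(float(np.degrees(np.arctan2(R[1,1],R[0,1]))),1),o["joints"].round(2),o["contact_force"].round(1),o["moment"].round(2)
E
python3 -c "
from ang import *
print(ang())"
```

```text
(array([0.6081, 0.272 , 0.1465]), 33.4, array([-0.69,  0.55,  0.24,  1.67, -0.15,  0.94,  0.19]), array([ 0.6, -5.8,  9.3]), array([-1.03,  0.48,  0.03]))
```

Request:
servo_tool([
  [0,0,0,0,0,0,0],
  [0,0,0,0,0,0,0],
  [0,0,0,0,0,0,0],
  [0,0,0,0,0,0,0],
  [0,0,0,0,0,0,0],
])

```text
clock: 9.8
tcp_pos: [0.6055, 0.275, 0.1436]
orientation: [-1.485, -2.768, 0.0]
contact_force: [-0.6, 0.5, -0.1]
grip_width: 0.0743
gripper_force: 0.0
```

Request:
servo_tool([
  [0,0,0,0,0,20,0],
  [0,0,0,0,0,45,0],
  [0,0,0,0,0,70,0],
  [0,0,0,0,0,85,0],
])

```text
clock: 10.13
tcp_pos: [0.6065, 0.2751, 0.2314]
orientation: [1.485, 2.767, 0.003]
contact_force: [0.6, -0.0, 0.6]
grip_width: 0.0852
gripper_force: 0.0
```

Request:
servo_tool([
  [0,0,-4,-3,-34,0,0],
  [0,0,-9,-6,-68,0,0],
  [0,0,-14,-9,-102,0,0],
  [0,0,-18,-12,-136,0,0],
  [0,0,-23,-15,-170,0,0],
])

```text
clock: 10.55
tcp_pos: [0.5903, 0.1034, 0.2288]
orientation: [-2.011, -2.413, -0.0]
contact_force: [0.6, 0.1, -0.7]
grip_width: 0.0859
gripper_force: 0.0
```

```bash
cat > look.py <<'E'
from meas import *
import sys
def look(tag):
    im,d=r.grab_frame("top"); cv2.imwrite(f"raw_{tag}.png",im); np.save("d_"+tag,d); return im,d
def objs(d,win={}):
    P=cloud("top",d); ok=d>0
    for nm,c,lo,hi,rad in [("b0",(.5615,-.2465),.035,.075,.05),("b1",(.429,-.372),.035,.075,.05),("m0",(.5607,-.110),.017,.03,.07),("m1",(.424,-.246),.018,.03,.06)]:
        c=win.get(nm,c); m=near(P,c,rad)&(P[...,2]>lo)&(P[...,2]<hi)&ok
        print(nm,rect(P,m) if m.sum()>5 else m.sum())
    return P
def bar(P,lo=.155):
    m=near(P,(.608,.272),.06)&(P[...,2]>lo)&(P[...,2]<.19); print("bar",rect(P,m) if m.sum()>5 else m.sum())
E
python3 -c "
from look import *
im,d=look('a'); P=objs(d); bar(P)
cv2.imwrite('pics/a.png',np.clip(cv2.resize(im,(800,600),interpolation=cv2.INTER_CUBIC)*1.6,0,255).astype(np.uint8))"
```

```text
b0 (array([ 561. , -246.5]), array([39.5, 40.4]), 54.1, 199, np.float64(0.065))
b1 (array([ 428.8, -373. ]), array([40.7, 41.4]), 52.2, 216, np.float64(0.068))
m0 (array([ 560.9, -110.3]), array([32.4, 84.2]), 83.2, 318, np.float64(0.03))
m1 (array([ 423.5, -246.1]), array([32.3, 81.6]), 89.0, 333, np.float64(0.03))
bar (array([599.7, 280.2]), array([17.4, 46. ]), 32.1, 119, np.float64(0.173))
```

View pics/a.png

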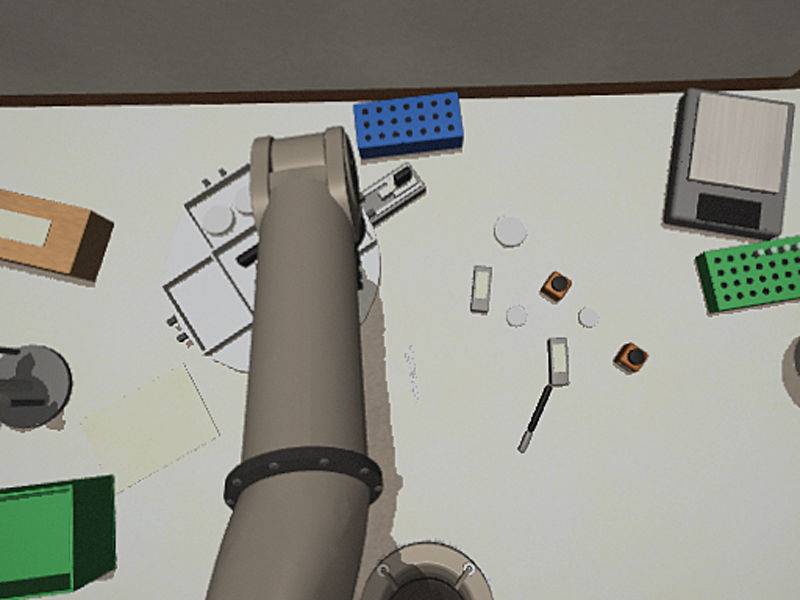

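The empty tray now stands at the mark, and the bottles and mailers haven't moved. On to b0.

Request:
servo_tool([
  [0,0,-5,-3,-35,0,0.2],
  [0,0,-9,-6,-70,0,0.2],
  [0,0,-14,-8,-105,0,0.2],
  [0,0,-19,-11,-140,0,0.2],
  [0,0,-23.5,-14,-175,0,0.2],
])

```text
clock: 11.02
tcp_pos: [0.5765, -0.0715, 0.2288]
orientation: [-2.461, -1.952, -0.0]
contact_force: [0.7, 0.6, -0.6]
grip_width: 0.0683
gripper_force: 0.0
```

Request:
servo_tool([
  [0,0,-5,-3,-35,0,0.2],
  [0,0,-9,-6,-70,0,0.2],
  [0,0,-14,-8,-105,0,0.2],
  [0,0,-19,-11,-140,0,0.2],
  [0,0,-23.5,-14,-175,0,0.2],
])

```text
clock: 11.43
tcp_pos: [0.5627, -0.2464, 0.2288]
orientation: [-2.807, -1.411, -0.0]
contact_force: [1.5, 0.8, 0.1]
grip_width: 0.0682
gripper_force: 0.0
```

Request:
servo_tool([
  [0,0,0,0,0,-25,0.2],
  [0,0,0,0,0,-50,0.2],
  [0,0,0,0,0,-75,0.2],
  [0,0,0,0,0,-100,0.2],
  [0,0,0,0,0,-120,0.2],
])

```text
clock: 11.85
tcp_pos: [0.5623, -0.2445, 0.1067]
orientation: [-2.803, -1.416, 0.002]
contact_force: [-0.4, -0.3, 0.8]
grip_width: 0.0682
gripper_force: 0.0
```

```bash
python3 -c "
from ang import *
print(ang())"
```

```text
(array([ 0.5623, -0.2445,  0.1067]), -36.4, array([-0.11,  0.58,  0.57,  1.84, -0.41,  0.84,  0.03]), array([-0.4, -0.3,  0.8]), array([0.04, 0.01, 0.01]))
```

Request:
servo_tool([
  [0,0,0,0,-1,-25,0.2],
  [0,0,0,0,-1,-50,0.2],
  [0,0,0,0,-1,-75,0.2],
  [0,0,0,0,-1,-96,0.2],
  [0,0,0,0,-1,-96,0.2],
])

```text
clock: 12.27
tcp_pos: [0.5602, -0.2444, 0.0086]
orientation: [-2.799, -1.414, 0.007]
contact_force: [-0.4, 0.2, 0.3]
grip_width: 0.0683
gripper_force: 0.0
```

Request:
servo_tool([
  [0,0,0,0,0,0,1],
  [0,0,0,0,0,0,1],
  [0,0,0,0,0,0,1],
  [0,0,0,0,0,0,1],
  [0,0,0,0,0,0,1],
], force=60)

```text
clock: 12.68
tcp_pos: [0.564, -0.2467, 0.0145]
orientation: [2.803, 1.414, 0.003]
contact_force: [-0.6, -0.1, 6.3]
grip_width: 0.0391
gripper_force: 61.2
```

Request:
servo_tool([
  [0,0,0,0,0,20,1],
  [0,0,0,0,0,50,1],
  [0,0,0,0,0,80,1],
  [0,0,0,0,0,110,1],
  [0,0,0,0,0,140,1],
])

```text
clock: 13.1
tcp_pos: [0.5625, -0.2461, 0.1545]
orientation: [-2.805, -1.415, -0.0]
contact_force: [0.8, -0.0, -0.8]
grip_width: 0.0392
gripper_force: 60.5
```

Request:
servo_tool([
  [0,0,4.7,-5,32,0,1],
  [0,0,9.3,-10,63,0,1],
  [0,0,14,-16,95,0,1],
  [0,0,18.7,-21,126,0,1],
  [0,0,23.3,-26,158,0,1],
])

```text
clock: 13.52
tcp_pos: [0.5362, -0.087, 0.1534]
orientation: [2.458, 1.957, 0.001]
contact_force: [0.2, 0.3, -1.3]
grip_width: 0.0388
gripper_force: 60.5
```

Request:
servo_tool([
  [0,0,4.7,-5,32,0,1],
  [0,0,9.3,-10,63,0,1],
  [0,0,14,-16,95,0,1],
  [0,0,18.7,-21,126,0,1],
  [0,0,23.3,-26,158,0,1],
])

```text
clock: 13.93
tcp_pos: [0.5102, 0.071, 0.1533]
orientation: [2.012, 2.413, 0.001]
contact_force: [0.8, 0.4, -2.0]
grip_width: 0.0392
gripper_force: 60.5
```

Request:
servo_tool([
  [0,0,4.7,-5,32,0,1],
  [0,0,9.3,-10,63,0,1],
  [0,0,14,-16,95,0,1],
  [0,0,18.7,-21,126,0,1],
  [0,0,23.3,-27,158,0,1],
])

```text
clock: 14.35
tcp_pos: [0.4834, 0.229, 0.1534]
orientation: [1.483, 2.769, 0.001]
contact_force: [-0.1, -0.5, -0.5]
grip_width: 0.0389
gripper_force: 60.4
```

Request:
servo_tool([
  [0,0,0,0,0,-10,1],
  [0,0,0,0,0,-20,1],
  [0,0,0,0,0,-20,1],
])

```text
clock: 14.6
tcp_pos: [0.4825, 0.2265, 0.1311]
orientation: [-1.489, -2.765, 0.005]
contact_force: [0.2, -0.2, -1.6]
grip_width: 0.0395
gripper_force: 42.1
```

```bash
python3 -c "
from ang import *
print(ang(), r.get_obs()['grip_width'])
im,d=r.grab_frame('side'); c=im[110:230,150:320]; cv2.imwrite('pics/s1.png',cv2.resize(c,(800,565),interpolation=cv2.INTER_CUBIC))"
```

```text
(array([0.4825, 0.2265, 0.1311]), 33.4, array([-0.75,  0.38,  0.24,  2.  , -0.12,  0.78,  0.14]), array([ 0.2, -0.2, -1.6]), array([-0.04, -0.01, -0.03])) 0.03954347125638769
```

View pics/s1.png

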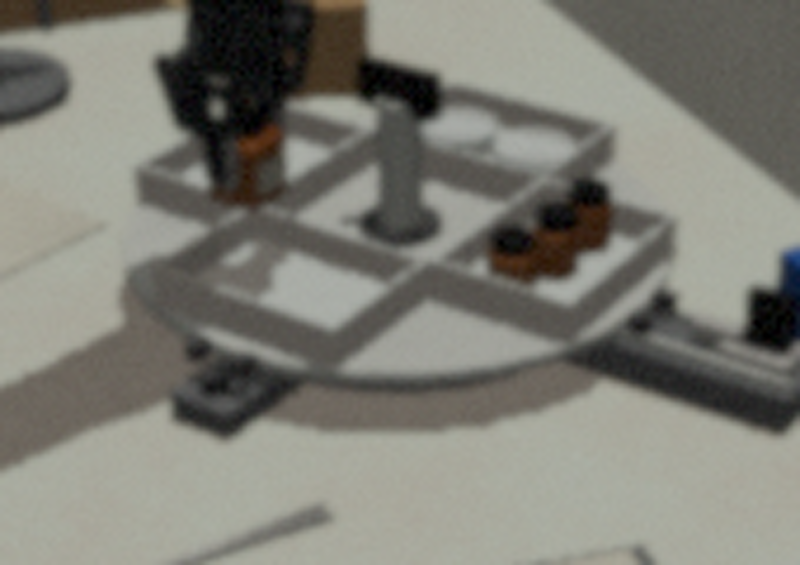

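The side crop shows the bottle in the fingers at (250,165) above tray_1, but the grip force has dropped to 42 N. I'll hold and tighten before lowering.

Request:
servo_tool([
  [0,0,0,0,0,0,1],
  [0,0,0,0,0,0,1],
  [0,0,0,0,0,0,1],
  [0,0,0,0,0,0,1],
  [0,0,0,0,0,0,1],
], force=80)

```text
clock: 15.07
tcp_pos: [0.4841, 0.2275, 0.1331]
orientation: [1.489, 2.766, 0.001]
contact_force: [-0.0, 0.0, -0.7]
grip_width: 0.0386
gripper_force: 83.3
```

```bash
python3 -c "
from ang import *
print(ang(), r.get_obs()['grip_width'])
im,d=r.grab_frame('side'); c=im[105:185,165:265]; cv2.imwrite('pics/s2.png',cv2.resize(c,(750,600),interpolation=cv2.INTER_CUBIC))
# expected bottle bottom centre/top in picture if held as grasped
p=r.get_obs()['tcp_pos']; b=p-[0,0,.0145]
print((proj('side',[b,b+[0,0,.046],b+[0,0,.062]])-[165,105])*7.5)
P=cloud('side',d)
"
```

```text
(array([0.4841, 0.2275, 0.1331]), 33.4, array([-0.75,  0.37,  0.24,  2.  , -0.12,  0.79,  0.14]), array([-0. ,  0. , -0.7]), array([ 0.07, -0.  ,  0.02])) 0.038648227479448134
[[279.70500101 341.52256312]
 [273.23210737 238.86977765]
 [270.91177521 202.16288458]]
```

View pics/s2.png

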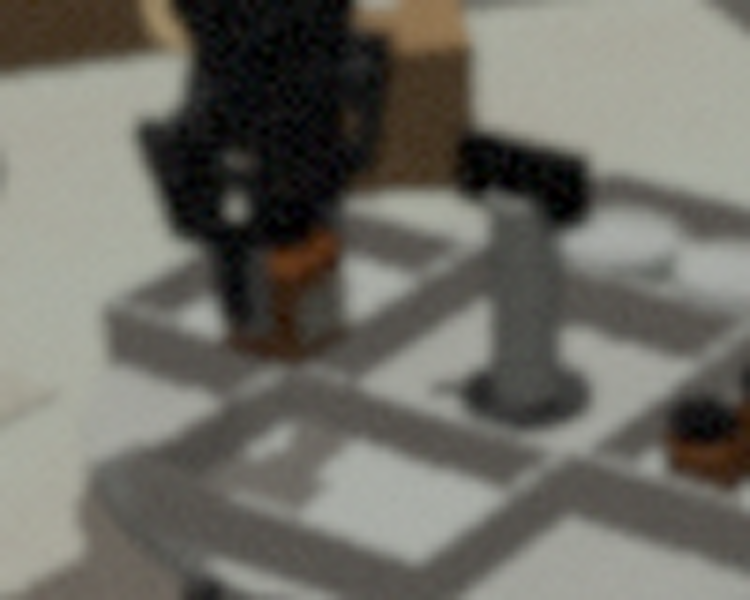

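The bottle still sits upright, bottom corner at (290,355), close to the predicted 341 plus the corner offset, so it hasn't slipped. Lowering.

Request:
servo_tool([
  [0,0,0,0,0,-15,1],
  [0,0,0,0,0,-30,1],
  [0,0,0,0,0,-45,1],
  [0,0,0,0,0,-57,1],
  [0,0,0,0,0,-64,1],
])

```text
clock: 15.53
tcp_pos: [0.4832, 0.2274, 0.0676]
orientation: [-1.488, -2.766, 0.002]
contact_force: [0.2, -0.1, -1.1]
grip_width: 0.039
gripper_force: 83.4
```

Request:
servo_tool([
  [0,0,0,0,0,-1,1],
  [0,0,0,0,0,-2,1],
  [0,0,0,0,0,-3,1],
  [0,0,0,0,0,-3,1],
])

```text
clock: 15.87
tcp_pos: [0.4842, 0.2279, 0.0663]
orientation: [1.488, 2.766, 0.002]
contact_force: [-1.1, -0.2, -0.5]
grip_width: 0.039
gripper_force: 83.4
```

Request:
servo_tool([
  [0,0,0,0,0,-1,1],
  [0,0,0,0,0,-1.5,1],
  [0,0,0,0,0,-1.5,0.35],
  [0,0,0,0,0,-1.5,0.35],
  [0,0,0,0,0,-1.5,0.35],
], force=60)

```text
clock: 16.28
tcp_pos: [0.484, 0.2278, 0.0645]
orientation: [1.488, 2.766, 0.001]
contact_force: [-0.5, 1.0, -0.1]
grip_width: 0.0556
gripper_force: 0.0
```

Request:
servo_tool([
  [0,0,0,0,0,0,0.35],
  [0,0,0,0,0,10,0.35],
  [0,0,0,0,0,35,0.35],
  [0,0,0,0,0,70,0.35],
  [0,0,0,0,0,100,0.35],
])

```text
clock: 16.7
tcp_pos: [0.4837, 0.2274, 0.1663]
orientation: [1.489, 2.766, -0.001]
contact_force: [0.4, 0.8, -0.4]
grip_width: 0.0557
gripper_force: 0.0
```

```bash
python3 -c "
from look import *
from ang import ang
print(ang())
im,d=r.grab_frame('side'); P=cloud('side',d)
c=np.array([.501,.201]);m=near(P,c,.08)&(P[...,2]>.085)&(P[...,2]<.118)&(d>0); print(rect(P,m) if m.sum()>4 else 0)
im,d=look('b'); objs(d); P=cloud('top',d); m=near(P,c,.07)&(P[...,2]>.085)&(P[...,2]<.118)&(d>0); print(rect(P,m) if m.sum()>4 else 0)
"
```

```text
(array([0.4837, 0.2274, 0.1663]), 33.4, array([-0.76,  0.33,  0.25,  1.97, -0.11,  0.86,  0.13]), array([ 0.4,  0.8, -0.4]), array([ 0.05, -0.07,  0.  ]))
(array([483.9, 224.2]), array([40.1, 39.7]), 32.0, 149, np.float64(0.115))
b0 0
b1 (array([ 429.7, -372.4]), array([40.5, 40.4]), 52.5, 216, np.float64(0.066))
m0 (array([ 561. , -110.3]), array([32. , 83.4]), 83.0, 318, np.float64(0.03))
m1 (array([ 424.9, -246.2]), array([32.1, 79. ]), 89.6, 325, np.float64(0.03))
(array([487.9, 218.2]), array([41.8, 23.8]), 24.7, 135, np.float64(0.116))
```

Request:
servo_tool([
  [0,0,1,-2,-30,5,0.2],
  [0,0,2,-5,-60,10,0.2],
  [0,0,3,-8,-90,15,0.2],
  [0,0,4,-10,-120,20,0.2],
  [0,0,4.7,-13,-150,20,0.2],
])

```text
clock: 17.22
tcp_pos: [0.4709, 0.0764, 0.1852]
orientation: [1.372, 2.825, 0.002]
contact_force: [-0.4, 1.3, 0.2]
grip_width: 0.0684
gripper_force: 0.0
```

Request:
servo_tool([
  [0,0,1,-2,-30,0,0.2],
  [0,0,2,-5,-60,0,0.2],
  [0,0,3,-8,-90,0,0.2],
  [0,0,4,-10,-120,0,0.2],
  [0,0,4.7,-13,-150,0,0.2],
])

```text
clock: 17.63
tcp_pos: [0.4573, -0.0737, 0.1844]
orientation: [1.255, 2.88, 0.0]
contact_force: [0.2, -0.1, 0.0]
grip_width: 0.0683
gripper_force: 0.0
```

Request:
servo_tool([
  [0,0,1,-2,-30,0,0.2],
  [0,0,2,-5,-60,0,0.2],
  [0,0,3,-8,-90,0,0.2],
  [0,0,4,-10,-120,0,0.2],
  [0,0,4.7,-13,-150,0,0.2],
])

```text
clock: 18.05
tcp_pos: [0.4443, -0.2236, 0.1844]
orientation: [-1.136, -2.929, -0.0]
contact_force: [0.2, -0.4, -0.0]
grip_width: 0.0687
gripper_force: 0.0
```

Request:
servo_tool([
  [0,0,1,-2,-30,-10,0.2],
  [0,0,2,-5,-60,-20,0.2],
  [0,0,3,-8,-90,-40,0.2],
  [0,0,4,-10,-120,-60,0.2],
  [0,0,4.7,-13,-150,-80,0.2],
])

```text
clock: 18.47
tcp_pos: [0.4317, -0.3735, 0.1035]
orientation: [1.015, 2.973, 0.0]
contact_force: [1.0, -0.7, -0.7]
grip_width: 0.0685
gripper_force: 0.0
```

```bash
python3 -c "
from look import *
from ang import ang
im,d=look('c'); objs(d); print(ang())
"
```

```text
b0 0
b1 (array([ 428.3, -372.2]), array([41. , 38.4]), 54.9, 198, np.float64(0.066))
m0 (array([ 560.8, -110.2]), array([32. , 84.2]), 83.1, 317, np.float64(0.029))
m1 (array([ 419. , -244.7]), array([35.2, 91.7]), 85.4, 332, np.float64(0.03))
(array([ 0.4278, -0.3792,  0.1004]), 52.0, array([ 0.28,  0.5 ,  0.43,  1.94, -0.29,  0.76,  1.78]), array([-0. , -5.3, -0.6]), array([-0.34,  0.06, -0.02]))
```

Request:
servo_tool([
  [0,0,0,0,0,0,0.2],
  [0,0,0,0,0,0,0.2],
])

```text
clock: 18.68
tcp_pos: [0.4311, -0.3722, 0.1038]
orientation: [-1.018, -2.97, -0.001]
contact_force: [-0.2, -0.1, 0.2]
grip_width: 0.0686
gripper_force: 0.0
```

Request:
servo_tool([
  [0,0,0,0,0,-25,0.2],
  [0,0,0,0,0,-50,0.2],
  [0,0,0,0,0,-75,0.2],
  [0,0,0,0,0,-91,0.2],
  [0,0,0,0,0,-91,0.2],
])

```text
clock: 19.1
tcp_pos: [0.4314, -0.369, 0.0113]
orientation: [-1.011, -2.97, -0.004]
contact_force: [-0.1, -0.1, 0.3]
grip_width: 0.0682
gripper_force: 0.0
```

Request:
servo_tool([
  [0,0,0,0,0,0,1],
  [0,0,0,0,0,0,1],
  [0,0,0,0,0,0,1],
  [0,0,0,0,0,0,1],
  [0,0,0,0,0,0,1],
])

```text
clock: 19.52
tcp_pos: [0.4332, -0.3728, 0.0153]
orientation: [1.015, 2.97, -0.0]
contact_force: [-0.3, 1.1, 8.4]
grip_width: 0.0392
gripper_force: 61.7
```

Request:
servo_tool([
  [0,0,0,0,0,20,1],
  [0,0,0,0,0,50,1],
  [0,0,0,0,0,80,1],
  [0,0,0,0,0,110,1],
  [0,0,0,0,0,140,1],
])

```text
clock: 19.93
tcp_pos: [0.4317, -0.3722, 0.1555]
orientation: [1.016, 2.972, -0.0]
contact_force: [0.6, -0.7, -0.7]
grip_width: 0.0391
gripper_force: 60.7
```

Request:
servo_tool([
  [0,0,-1,4,27,0,1],
  [0,0,-2,9,55,0,1],
  [0,0,-3,13,82,0,1],
  [0,0,-4,18,109,0,1],
  [0,0,-4.7,22,137,0,1],
])

```text
clock: 20.35
tcp_pos: [0.4541, -0.2341, 0.1542]
orientation: [1.139, 2.926, 0.001]
contact_force: [0.8, 1.0, -0.5]
grip_width: 0.0387
gripper_force: 60.8
```

Request:
servo_tool([
  [0,0,-1,4,27,0,1],
  [0,0,-2,9,55,0,1],
  [0,0,-3,13,82,0,1],
  [0,0,-4,18,109,0,1],
  [0,0,-4.7,22,137,0,1],
])

```text
clock: 20.77
tcp_pos: [0.4761, -0.097, 0.1542]
orientation: [1.258, 2.877, 0.002]
contact_force: [-0.3, -0.9, -1.2]
grip_width: 0.0393
gripper_force: 60.8
```

Request:
servo_tool([
  [0,0,-1,4,27,0,1],
  [0,0,-2,9,55,0,1],
  [0,0,-3,13,82,0,1],
  [0,0,-4,18,109,0,1],
  [0,0,-4.7,22,137,0,1],
])

```text
clock: 21.18
tcp_pos: [0.4981, 0.04, 0.1542]
orientation: [1.375, 2.824, 0.002]
contact_force: [0.8, -0.3, -1.1]
grip_width: 0.0392
gripper_force: 60.8
```

Request:
servo_tool([
  [0,0,-1,4,27,0,1],
  [0,0,-2,9,55,0,1],
  [0,0,-3,13,82,0,1],
  [0,0,-4,18,109,0,1],
  [0,0,-4.7,21,136,0,1],
])

```text
clock: 21.6
tcp_pos: [0.5191, 0.1762, 0.1542]
orientation: [1.489, 2.765, 0.002]
contact_force: [0.8, -0.1, -1.4]
grip_width: 0.0393
gripper_force: 60.8
```

Request:
servo_tool([
  [0,0,0,0,0,-10,1],
  [0,0,0,0,0,-20,1],
  [0,0,0,0,0,-20,1],
  [0,0,0,0,0,-20,1],
])

```text
clock: 21.93
tcp_pos: [0.5182, 0.173, 0.1329]
orientation: [-1.49, -2.765, 0.003]
contact_force: [-0.3, -0.7, -1.5]
grip_width: 0.0393
gripper_force: 60.8
```

```bash
python3 -c "
from ang import *
print(ang())"
```

```text
(array([0.5182, 0.173 , 0.1329]), 33.3, array([-0.73,  0.4 ,  0.37,  1.97, -0.2 ,  0.8 ,  0.33]), array([-0.3, -0.7, -1.5]), array([-0.02, -0.01, -0.05]))
```

Lower to z ≈ 0.0653, release, and rise.

Request:
servo_tool([
  [0,0,0,0,0,-15,1],
  [0,0,0,0,0,-30,1],
  [0,0,0,0,0,-45,1],
  [0,0,0,0,0,-58,1],
  [0,0,0,0,0,-65,1],
])

```text
clock: 22.35
tcp_pos: [0.5184, 0.1731, 0.0675]
orientation: [-1.491, -2.765, 0.002]
contact_force: [0.4, -0.9, -0.2]
grip_width: 0.0395
gripper_force: 60.8
```

Request:
servo_tool([
  [0,0,0,0,0,-1,1],
  [0,0,0,0,0,-2,1],
  [0,0,0,0,0,-3,1],
  [0,0,0,0,0,-3,1],
])

```text
clock: 22.68
tcp_pos: [0.5193, 0.1747, 0.066]
orientation: [1.489, 2.766, 0.002]
contact_force: [-0.7, 0.0, -0.7]
grip_width: 0.0396
gripper_force: 60.8
```

Request:
servo_tool([
  [0,0,0,0,0,0,0.35],
  [0,0,0,0,0,0,0.35],
  [0,0,0,0,0,0,0.35],
  [0,0,0,0,0,0,0.35],
])

```text
clock: 23.02
tcp_pos: [0.519, 0.1749, 0.0656]
orientation: [1.488, 2.767, 0.001]
contact_force: [0.5, 0.1, 0.3]
grip_width: 0.0554
gripper_force: 0.0
```

Request:
servo_tool([
  [0,0,0,0,0,10,0.35],
  [0,0,0,0,0,40,0.35],
  [0,0,0,0,0,80,0.35],
  [0,0,0,0,0,120,0.35],
  [0,0,0,0,0,155,0.35],
])

```text
clock: 23.43
tcp_pos: [0.519, 0.1743, 0.2234]
orientation: [1.489, 2.765, 0.001]
contact_force: [1.3, 1.5, 0.1]
grip_width: 0.0556
gripper_force: 0.0
```

```bash
python3 -c "
from look import *
from ang import ang
print(ang())
im,d=r.grab_frame('side'); P=cloud('side',d)
m=near(P,(.501,.201),.08)&(P[...,2]>.085)&(P[...,2]<.12)&(d>0); print(rect(P,m))
c=im[105:225,150:310]; cv2.imwrite('pics/s3.png',cv2.resize(c,(800,600),interpolation=cv2.INTER_CUBIC))
"
```

```text
(array([0.519 , 0.1743, 0.2234]), 33.4, array([-0.78,  0.29,  0.41,  1.89, -0.14,  0.99,  0.28]), array([1.3, 1.5, 0.1]), array([ 0.02, -0.05,  0.03]))
(array([501.6, 197.5]), array([ 45.6, 101.2]), 31.4, 298, np.float64(0.114))
```

View pics/s3.png

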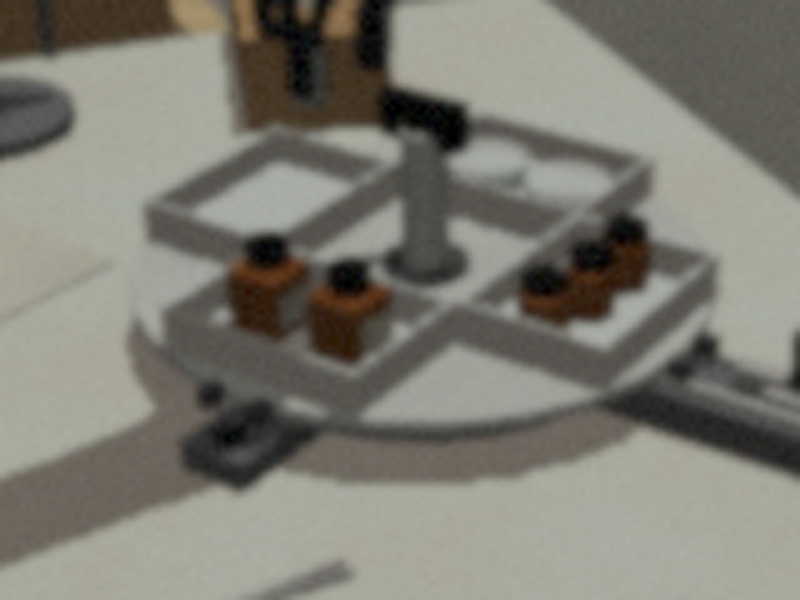

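Both bottles stand in tray_1, at (268,285) and (350,310). Now the second click.

Request:
servo_tool([
  [0,0,0,20,22,0,0],
  [0,0,0,40,44,0,0],
  [0,0,0,60,66,0,0],
  [0,0,0,80,88,0,0],
  [0,0,0,89,98,0,0],
])

```text
clock: 23.9
tcp_pos: [0.6092, 0.2763, 0.2206]
orientation: [1.485, 2.768, 0.003]
contact_force: [-0.1, 0.6, -0.0]
grip_width: 0.0854
gripper_force: 0.0
```

Request:
servo_tool([
  [0,0,0,0,0,0,0],
  [0,0,0,0,0,-20,0],
  [0,0,0,0,0,-45,0],
  [0,0,0,0,0,-65,0],
  [0,0,0,0,0,-76,0],
])

```text
clock: 24.32
tcp_pos: [0.606, 0.2712, 0.1422]
orientation: [-1.488, -2.764, 0.005]
contact_force: [-0.2, 0.7, 1.1]
grip_width: 0.0854
gripper_force: 0.0
```

Request:
servo_tool([
  [0,0,0,0,0,0,1],
  [0,0,0,0,0,0,1],
  [0,0,0,0,0,0,1],
  [0,0,0,0,0,0,1],
  [0,0,0,0,0,0,1],
])

```text
clock: 24.73
tcp_pos: [0.6084, 0.2728, 0.1458]
orientation: [1.488, 2.766, 0.003]
contact_force: [-6.3, -3.8, 15.2]
grip_width: 0.0257
gripper_force: 8.4
```

Request:
servo_tool([
  [0,0,0,0,0,0,1],
  [0,0,0,0,0,0,1],
  [0,0,0,0,0,0,1],
  [0,0,0,0,0,0,1],
])

```text
clock: 25.07
tcp_pos: [0.6079, 0.2724, 0.1465]
orientation: [-1.489, -2.766, -0.001]
contact_force: [-5.0, -1.8, 9.7]
grip_width: 0.0147
gripper_force: 65.1
```

Request:
servo_tool([
  [0,0,3,0,0,1,1],
  [0,0,7,0,0,1,1],
  [0,0,12,0,0,1,1],
  [0,0,17,0,0,1,1],
  [0,0,22,0,0,1,1],
])

```text
clock: 25.48
tcp_pos: [0.6077, 0.2722, 0.1466]
orientation: [-0.929, -3.001, -0.0]
contact_force: [-3.1, -1.5, 4.1]
grip_width: 0.0145
gripper_force: 63.3
```

Request:
servo_tool([
  [0,0,5,0,0,0,1],
  [0,0,10,0,0,0,1],
  [0,0,15,0,0,0,1],
  [0,0,20,0,0,0,1],
  [0,0,25,0,0,0,1],
])

```text
clock: 25.9
tcp_pos: [0.6076, 0.272, 0.1466]
orientation: [-0.257, -3.131, 0.0]
contact_force: [-3.3, -2.5, 4.1]
grip_width: 0.0148
gripper_force: 63.1
```

Request:
servo_tool([
  [0,0,5,0,0,0,1],
  [0,0,10,0,0,0,1],
  [0,0,15,0,0,0,1],
  [0,0,20,0,0,0,1],
  [0,0,25,0,0,0,1],
])

```text
clock: 26.32
tcp_pos: [0.6077, 0.2718, 0.1466]
orientation: [0.427, -3.112, 0.001]
contact_force: [-4.2, -3.8, 5.0]
grip_width: 0.0152
gripper_force: 63.2
```

Request:
servo_tool([
  [0,0,5,0,0,0,1],
  [0,0,10,0,0,0,1],
  [0,0,15,0,0,0,1],
  [0,0,18,0,0,0,1],
  [0,0,18,0,0,0,1],
])

```text
clock: 26.73
tcp_pos: [0.6077, 0.2716, 0.1466]
orientation: [0.907, -3.007, 0.001]
contact_force: [-3.8, -3.4, 5.6]
grip_width: 0.0146
gripper_force: 63.2
```

```bash
python3 -c "
from ang import *
print(ang())"
```

```text
(array([0.6077, 0.2716, 0.1466]), 123.6, array([-0.5 ,  0.54, -0.02,  1.65,  0.02,  0.95,  1.63]), array([-3.8, -3.4,  5.6]), array([-0.58,  0.75, -0.05]))
```

Request:
servo_tool([
  [0,0,0,0,0,0,0],
  [0,0,0,0,0,0,0],
  [0,0,0,0,0,0,0],
  [0,0,0,0,0,0,0],
  [0,0,0,0,0,0,0],
])

```text
clock: 27.15
tcp_pos: [0.6078, 0.2729, 0.1453]
orientation: [-0.904, 3.009, 0.0]
contact_force: [0.4, -0.9, -0.4]
grip_width: 0.0744
gripper_force: 0.0
```

Request:
servo_tool([
  [0,0,0,0,0,20,0],
  [0,0,0,0,0,45,0],
  [0,0,0,0,0,70,0],
  [0,0,0,0,0,80,0],
])

```text
clock: 27.48
tcp_pos: [0.6093, 0.2736, 0.229]
orientation: [-0.902, 3.004, 0.002]
contact_force: [0.6, 0.8, 0.3]
grip_width: 0.0853
gripper_force: 0.0
```

Request:
servo_tool([
  [0,0,-3,-3,-25,0,0.2],
  [0,0,-6,-6,-51,0,0.2],
  [0,0,-8,-9,-76,0,0.2],
  [0,0,-11,-12,-101,0,0.2],
  [0,0,-13.5,-15,-127,0,0.2],
])

```text
clock: 27.9
tcp_pos: [0.5923, 0.1448, 0.2248]
orientation: [0.541, -3.094, -0.0]
contact_force: [-0.2, -0.5, 1.1]
grip_width: 0.0684
gripper_force: 0.0
```

Request:
servo_tool([
  [0,0,-3,-3,-25,0,0.2],
  [0,0,-6,-6,-51,0,0.2],
  [0,0,-8,-9,-76,0,0.2],
  [0,0,-11,-12,-101,0,0.2],
  [0,0,-13.5,-15,-127,0,0.2],
])

```text
clock: 28.32
tcp_pos: [0.5774, 0.0173, 0.2251]
orientation: [0.171, -3.137, -0.0]
contact_force: [0.3, -0.0, -0.4]
grip_width: 0.0684
gripper_force: 0.0
```

```bash
python3 -c "
from look import *
from ang import ang
im,d=look('d'); P=objs(d); bar(P); print(ang())
cv2.imwrite('pics/d.png',np.clip(cv2.resize(im,(800,600),interpolation=cv2.INTER_CUBIC)*1.6,0,255).astype(np.uint8))
"
```

```text
b0 0
b1 0
m0 (array([ 560.8, -110. ]), array([32.1, 84.4]), 82.9, 315, np.float64(0.03))
m1 (array([ 423.8, -246. ]), array([32.7, 81.7]), 89.9, 329, np.float64(0.029))
bar (array([604.8, 271.4]), array([63.3, 17.7]), 33.1, 171, np.float64(0.174))
(array([0.5767, 0.0101, 0.2252]), 95.7, array([-0.25,  0.32,  0.15,  1.81, -0.05,  1.01,  1.59]), array([-1.5, -5.3,  0.4]), array([-0.32,  0.06,  0.04]))
```

View pics/d.png

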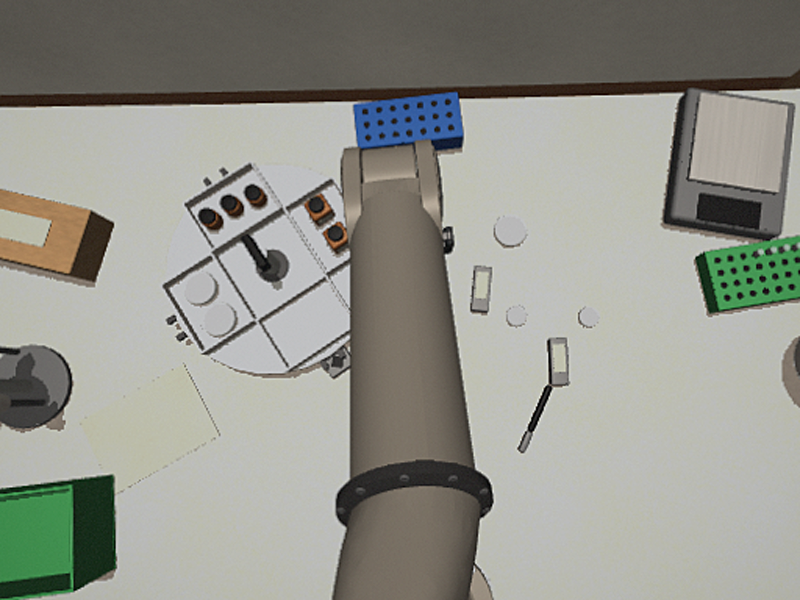

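The table is at its second click: tray_2 stands empty at the mark, both bottles are in tray_1, and the mailers are in place at (482,288) and (559,361). Next, m0.

Request:
servo_tool([
  [0,0,-3,-3,-26,0,0.2],
  [0,0,-6,-6,-51,0,0.2],
  [0,0,-8,-9,-77,0,0.2],
  [0,0,-11,-12,-103,0,0.2],
  [0,0,-13,-14.5,-128,0,0.2],
])

```text
clock: 28.78
tcp_pos: [0.5628, -0.1109, 0.2251]
orientation: [-0.185, -3.136, 0.0]
contact_force: [0.6, -0.3, 1.1]
grip_width: 0.0682
gripper_force: 0.0
```

Request:
servo_tool([
  [0,0,0,0,0,-25,0.2],
  [0,0,0,0,0,-55,0.2],
  [0,0,0,0,0,-85,0.2],
  [0,0,0,0,0,-115,0.2],
  [0,0,0,0,0,-130,0.2],
])

```text
clock: 29.2
tcp_pos: [0.5611, -0.1091, 0.0918]
orientation: [-0.18, -3.132, -0.0]
contact_force: [0.4, 0.7, 0.2]
grip_width: 0.0683
gripper_force: 0.0
```

Request:
servo_tool([
  [0,0,0,0,0,0,0.3],
  [0,0,0,0,0,0,0.3],
])

```text
clock: 29.37
tcp_pos: [0.5628, -0.1094, 0.0947]
orientation: [-0.18, -3.135, 0.0]
contact_force: [-0.4, -0.8, 0.4]
grip_width: 0.0596
gripper_force: 0.0
```

```bash
python3 -c "
from ang import *
print(ang())"
```

```text
(array([ 0.5628, -0.1094,  0.0947]), 83.4, array([-0.07,  0.48,  0.2 ,  1.93, -0.14,  0.75,  1.66]), array([-0.4, -0.8,  0.4]), array([-0.01, -0.  ,  0.06]))
```

Request:
servo_tool([
  [0,0,0,0,0,-30,0.3],
  [0,0,0,0,0,-60,0.3],
  [0,0,0,0,0,-78,0.3],
  [0,0,0,0,0,-86,0.3],
  [0,0,0,0,0,-89,0.3],
])

```text
clock: 29.78
tcp_pos: [0.5637, -0.1094, 0.0064]
orientation: [0.18, 3.136, -0.0]
contact_force: [1.1, 0.4, -0.1]
grip_width: 0.0597
gripper_force: 0.0
```

Request:
servo_tool([
  [0,0,0,0,0,0,1],
  [0,0,0,0,0,0,1],
  [0,0,0,0,0,0,1],
  [0,0,0,0,0,0,1],
  [0,0,0,0,0,0,1],
], force=60)

```text
clock: 30.2
tcp_pos: [0.5649, -0.1096, 0.0083]
orientation: [0.18, 3.133, -0.0]
contact_force: [-1.2, 0.6, 7.1]
grip_width: 0.0304
gripper_force: 60.3
```

Request:
servo_tool([
  [0,0,0,0,0,20,1],
  [0,0,0,0,0,50,1],
  [0,0,0,0,0,80,1],
  [0,0,0,0,0,110,1],
  [0,0,0,0,0,140,1],
])

```text
clock: 30.62
tcp_pos: [0.5633, -0.1094, 0.1487]
orientation: [0.18, 3.135, 0.0]
contact_force: [1.6, 0.9, -0.3]
grip_width: 0.0307
gripper_force: 59.5
```

Request:
servo_tool([
  [0,0,4,-8,34,0,1],
  [0,0,8,-16,68,0,1],
  [0,0,12,-24,102,0,1],
  [0,0,16,-32,136,0,1],
  [0,0,20,-40,169,0,1],
])

```text
clock: 31.03
tcp_pos: [0.523, 0.0613, 0.1475]
orientation: [-0.373, 3.117, 0.0]
contact_force: [1.6, -0.3, -0.1]
grip_width: 0.0308
gripper_force: 59.5
```

Request:
servo_tool([
  [0,0,4,-8,34,0,1],
  [0,0,8,-16,68,0,1],
  [0,0,12,-24,102,0,1],
  [0,0,16,-32,136,0,1],
  [0,0,20,-40.5,169,0,1],
])

```text
clock: 31.45
tcp_pos: [0.4825, 0.2305, 0.1474]
orientation: [-0.908, 3.005, 0.001]
contact_force: [0.6, -0.2, -0.2]
grip_width: 0.0305
gripper_force: 59.5
```

Request:
servo_tool([
  [0,0,0,0,0,-10,1],
  [0,0,0,0,0,-20,1],
  [0,0,0,0,0,-30,1],
  [0,0,0,0,0,-30,1],
  [0,0,0,0,0,-30,1],
])

```text
clock: 31.87
tcp_pos: [0.4828, 0.2268, 0.1156]
orientation: [0.899, -3.008, 0.002]
contact_force: [0.6, 0.2, -0.2]
grip_width: 0.0308
gripper_force: 59.5
```

```bash
python3 -c "
from look import *
from ang import ang
print(ang()); r.get_obs()
im,d=look('e'); P=cloud('top',d)
m=near(P,(.608,.272),.19)&(P[...,2]>.071)&(P[...,2]<.081)&(d>0); q=P[m]; y=np.radians(33.5); e=np.array([[np.cos(y),np.sin(y)],[-np.sin(y),np.cos(y)]])
u=(q[:,:2]-[.6048,.2714])@e.T; w=u[(u[:,0]<-.07)]; print(np.histogram(w[:,1],bins=np.arange(-.09,.091,.004)))
"
```

```text
(array([0.4828, 0.2268, 0.1156]), 123.3, array([-0.53,  0.39, -0.04,  1.99,  0.02,  0.76,  1.58]), array([ 0.6,  0.2, -0.2]), array([-0.01, -0.  , -0.02]))
(array([ 3,  3,  2,  2, 38, 17,  3,  4,  3,  6,  3,  5,  5,  4,  6,  5,  6,
        6,  5,  5,  6,  5,  4,  6,  5,  5,  3,  3,  2,  2,  3,  2,  2,  2,
        2,  3,  0,  1,  0,  0, 12,  2,  0,  0,  0]), array([-0.09 , -0.086, -0.082, -0.078, -0.074, -0.07 , -0.066, -0.062,
       -0.058, -0.054, -0.05 , -0.046, -0.042, -0.038, -0.034, -0.03 ,
       -0.026, -0.022, -0.018, -0.014, -0.01 , -0.006, -0.002,  0.002,
        0.006,  0.01 ,  0.014,  0.018,  0.022,  0.026,  0.03 ,  0.034,
        0.038,  0.042,  0.046,  0.05 ,  0.054,  0.058,  0.062,  0.066,
        0.07 ,  0.074,  0.078,  0.082,  0.086,  0.09 ]))
```

Request:
servo_tool([
  [0,0,0,0,0,-15,1],
  [0,0,0,0,0,-30,1],
  [0,0,0,0,0,-43,1],
  [0,0,0,0,0,-50,1],
  [0,0,0,0,0,-54,1],
])

```text
clock: 32.33
tcp_pos: [0.4829, 0.2279, 0.0618]
orientation: [0.902, -3.009, 0.001]
contact_force: [0.2, -0.8, -0.4]
grip_width: 0.0306
gripper_force: 59.5
```

Request:
servo_tool([
  [0,0,0,0,0,-2,1],
  [0,0,0,0,0,-4,1],
  [0,0,0,0,0,-4,1],
  [0,0,0,0,0,-4,1],
])

```text
clock: 32.67
tcp_pos: [0.4832, 0.2289, 0.0588]
orientation: [-0.903, 3.008, 0.0]
contact_force: [1.6, -0.1, 0.1]
grip_width: 0.0306
gripper_force: 59.5
```

Request:
servo_tool([
  [0,0,0,0,0,-1.5,1],
  [0,0,0,0,0,-1.5,1],
  [0,0,0,0,0,-1.5,0.56],
  [0,0,0,0,0,-1.5,0.56],
  [0,0,0,0,0,-1.5,0.56],
])

```text
clock: 33.08
tcp_pos: [0.4829, 0.2288, 0.057]
orientation: [-0.904, 3.008, 0.0]
contact_force: [-0.0, -0.6, -0.1]
grip_width: 0.0375
gripper_force: 0.0
```

Request:
servo_tool([
  [0,0,0,0,0,0,0.56],
  [0,0,0,0,0,8,0.56],
  [0,0,0,0,0,30,0.56],
  [0,0,0,0,0,65,0.4],
  [0,0,0,0,0,100,0.3],
])

```text
clock: 33.5
tcp_pos: [0.4819, 0.2282, 0.1576]
orientation: [0.903, -3.006, 0.001]
contact_force: [0.4, 0.8, 0.2]
grip_width: 0.0592
gripper_force: 0.0
```

Request:
servo_tool([
  [0,0,-4,-6,-35,6,0.3],
  [0,0,-8,-12,-70,12,0.3],
  [0,0,-12,-18,-105,18,0.3],
  [0,0,-16,-20,-140,24,0.3],
  [0,0,-18,-20,-175,30,0.3],
])

```text
clock: 33.92
tcp_pos: [0.4619, 0.0523, 0.1877]
orientation: [-0.417, 3.113, 0.001]
contact_force: [0.6, 0.3, 0.1]
grip_width: 0.0599
gripper_force: 0.0
```

```bash
python3 -c "
from look import *
from ang import ang
im,d=look('f'); P=objs(d); print(ang())
m=near(P,(.4828,.2285),.05)&(P[...,2]>.068)&(P[...,2]<.081)&(d>0);print(m.sum(),P[m].mean(0))
cv2.imwrite('pics/f.png',np.hstack([np.clip(cv2.resize(a,(400,400),interpolation=cv2.INTER_CUBIC)*1.6,0,255).astype(np.uint8) for a in (im[160:240,120:200+40][:, :80],im[200:300,320:420])]))
"
```

```text
b0 0
b1 0
m0 0
m1 (array([ 423.8, -245.8]), array([81.7, 32.5]), 0.3, 329, np.float64(0.03))
(array([0.4625, 0.0446, 0.1886]), 104.7, array([-0.33,  0.18,  0.11,  2.09, -0.02,  0.87,  1.62]), array([-0.5, -5.8,  1.7]), array([-0.35,  0.06,  0.03]))
401 [0.47837042 0.23098442 0.07385848]
```

View pics/f.png

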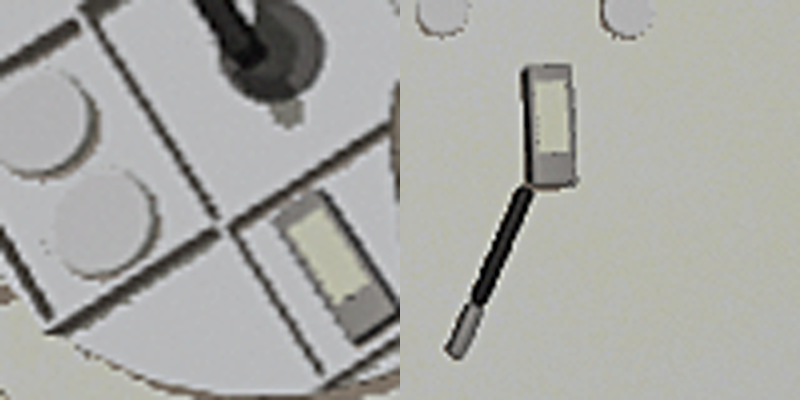

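Mailer m0 lies flat in tray_2 (left crop, (335,270)). In the right crop m1's top has its right edge from (571,65) to (577,187), with the pen tip at its lower-left corner.

```bash
python3 -c "
from look import *
uv=[(320+(x-400)/4-.4,200+y/4-.4) for x,y in [(571,65),(577,187),(530,66),(535,187)]]
p=atz('top',uv,.024); print(p.round(4), np.degrees(np.arctan2(*(p[0]-p[1])[[1,0]])), np.degrees(np.arctan2(*(p[2]-p[3])[[1,0]])), p.mean(0))
d=np.load('d_f.npy');P=cloud('top',d)
m=near(P,(.424,-.246),.06)&(P[...,2]>.022)&(P[...,2]<.032)&(d>0); print(rect(P,m)); q=P[m][:,:2]; w=np.linalg.svd(q-q.mean(0))[2][0]; print(np.degrees(np.arctan2(w[1],w[0])),q.mean(0))
"
```

```text
[[ 0.467  -0.2619  0.024 ]
 [ 0.3815 -0.2614  0.024 ]
 [ 0.4668 -0.233   0.024 ]
 [ 0.3819 -0.2322  0.024 ]] -0.3583607147036738 -0.551888338840888 [ 0.42431598 -0.24712164  0.024     ]
(array([ 424.8, -245.7]), array([31.5, 78.7]), 89.0, 241, np.float64(0.03))
179.97331906300386 [ 0.42329179 -0.24599637]
```

Request:
servo_tool([
  [0,0,-2,-4,-30,0,0.3],
  [0,0,-4,-7,-60,0,0.3],
  [0,0,-5,-11,-90,0,0.3],
  [0,0,-6,-14,-120,0,0.3],
  [0,0,-8,-18,-150,0,0.3],
])

```text
clock: 34.38
tcp_pos: [0.4447, -0.0975, 0.1874]
orientation: [-0.203, 3.134, 0.0]
contact_force: [1.5, -0.8, -0.6]
grip_width: 0.06
gripper_force: 0.0
```

Request:
servo_tool([
  [0,0,-2,-4,-30,-5,0.3],
  [0,0,-4,-7,-60,-20,0.3],
  [0,0,-5,-11,-90,-40,0.3],
  [0,0,-6,-14,-120,-60,0.3],
  [0,0,-7.5,-18,-149,-80,0.3],
])

```text
clock: 34.8
tcp_pos: [0.4271, -0.2467, 0.1066]
orientation: [0.002, 3.14, -0.001]
contact_force: [-0.1, -0.3, -1.3]
grip_width: 0.0597
gripper_force: 0.0
```

Request:
servo_tool([
  [0,0,0,0,0,0,0.3],
  [0,0,0,0,0,0,0.3],
  [0,0,0,0,0,0,0.3],
])

```text
clock: 35.05
tcp_pos: [0.4271, -0.2448, 0.1071]
orientation: [0.001, 3.142, 0.001]
contact_force: [0.8, 1.0, -0.7]
grip_width: 0.0598
gripper_force: 0.0
```

```bash
python3 -c "
from ang import *
print(ang())"
```

```text
(array([ 0.4271, -0.2448,  0.1071]), 90.0, array([ 0.14,  0.36,  0.3 ,  2.11, -0.17,  0.69,  2.13]), array([ 0.8,  1. , -0.7]), array([-0.03,  0.  ,  0.04]))
```

Request:
servo_tool([
  [0,0,0,0,-1,-30,0.3],
  [0,0,0,0,-1,-60,0.3],
  [0,0,0,0,-1,-85,0.3],
  [0,0,0,0,-1,-97,0.3],
  [0,0,0,0,-1,-101,0.3],
])

```text
clock: 35.47
tcp_pos: [0.4269, -0.2441, 0.0047]
orientation: [0.003, -3.14, -0.003]
contact_force: [-0.2, -0.3, -0.1]
grip_width: 0.0598
gripper_force: 0.0
```

Request:
servo_tool([
  [0,0,0,0,0,0,1],
  [0,0,0,0,0,0,1],
  [0,0,0,0,0,0,1],
  [0,0,0,0,0,0,1],
  [0,0,0,0,0,0,1],
])

```text
clock: 35.88
tcp_pos: [0.4281, -0.2464, 0.0073]
orientation: [0.001, 3.139, -0.001]
contact_force: [-0.4, 2.2, 8.3]
grip_width: 0.0304
gripper_force: 60.5
```

Request:
servo_tool([
  [0,0,0,0,0,20,1],
  [0,0,0,0,0,50,1],
  [0,0,0,0,0,80,1],
  [0,0,0,0,0,110,1],
  [0,0,0,0,0,140,1],
])

```text
clock: 36.3
tcp_pos: [0.4266, -0.2462, 0.1479]
orientation: [0.002, 3.141, -0.0]
contact_force: [1.5, -0.7, -1.3]
grip_width: 0.0305
gripper_force: 59.6
```

Request:
servo_tool([
  [0,0,2,6,28,0,1],
  [0,0,4,12,56,0,1],
  [0,0,7,19,84,0,1],
  [0,0,9,25,112,0,1],
  [0,0,11.2,31,140,0,1],
])

```text
clock: 36.72
tcp_pos: [0.4581, -0.105, 0.1467]
orientation: [-0.307, 3.125, -0.0]
contact_force: [-0.3, 0.1, -0.6]
grip_width: 0.0307
gripper_force: 59.6
```

Request:
servo_tool([
  [0,0,2,6,28,0,1],
  [0,0,4,12,56,0,1],
  [0,0,7,19,84,0,1],
  [0,0,9,25,112,0,1],
  [0,0,11.2,31,140,0,1],
])

```text
clock: 37.13
tcp_pos: [0.489, 0.0351, 0.1466]
orientation: [-0.611, 3.08, -0.0]
contact_force: [1.0, -0.3, -0.5]
grip_width: 0.031
gripper_force: 59.6
```

Request:
servo_tool([
  [0,0,2,6,28,0,1],
  [0,0,4,12,56,0,1],
  [0,0,7,19,84,0,1],
  [0,0,9,25,112,0,1],
  [0,0,11.2,31,140,0,1],
])

```text
clock: 37.55
tcp_pos: [0.52, 0.1751, 0.1466]
orientation: [-0.909, 3.006, -0.0]
contact_force: [0.1, -0.5, -0.9]
grip_width: 0.0305
gripper_force: 59.6
```

Request:
servo_tool([
  [0,0,0,0,0,-10,1],
  [0,0,0,0,0,-20,1],
  [0,0,0,0,0,-30,1],
  [0,0,0,0,0,-30,1],
  [0,0,0,0,0,-30,1],
])

```text
clock: 37.97
tcp_pos: [0.5191, 0.1719, 0.1151]
orientation: [0.903, -3.007, 0.001]
contact_force: [-0.3, 0.8, -0.6]
grip_width: 0.0306
gripper_force: 59.6
```

```bash
python3 -c "
from ang import *
print(ang(),r.get_obs()['gripper_force'])"
```

```text
(array([0.5191, 0.1719, 0.1151]), 123.4, array([-0.47,  0.41,  0.04,  1.97, -0.02,  0.76,  1.74]), array([-0.3,  0.8, -0.6]), array([ 0.01,  0.  , -0.03])) 59.57424581050873
```

Commanded z ≈ 0.1165; the bottom touches the floor at a TCP height of about 0.057.

Request:
servo_tool([
  [0,0,0,0,0,-15,1],
  [0,0,0,0,0,-30,1],
  [0,0,0,0,0,-43,1],
  [0,0,0,0,0,-50,1],
  [0,0,0,0,0,-54,1],
])

```text
clock: 38.38
tcp_pos: [0.5196, 0.1728, 0.0613]
orientation: [0.904, -3.008, 0.001]
contact_force: [-0.1, 0.1, -0.1]
grip_width: 0.0305
gripper_force: 59.6
```

Request:
servo_tool([
  [0,0,0,0,0,-2,1],
  [0,0,0,0,0,-4,1],
  [0,0,0,0,0,-5.5,1],
  [0,0,0,0,0,-5.5,1],
])

```text
clock: 38.72
tcp_pos: [0.5205, 0.1736, 0.0573]
orientation: [-0.906, 3.007, -0.0]
contact_force: [-0.3, -1.1, 4.2]
grip_width: 0.0305
gripper_force: 60.1
```

Request:
servo_tool([
  [0,0,0,0,0,0,0.56],
  [0,0,0,0,0,0,0.56],
  [0,0,0,0,0,0,0.56],
  [0,0,0,0,0,0,0.56],
])

```text
clock: 39.05
tcp_pos: [0.5199, 0.1738, 0.0564]
orientation: [-0.907, 3.008, 0.0]
contact_force: [-0.6, 0.5, 0.6]
grip_width: 0.0378
gripper_force: 0.0
```

Request:
servo_tool([
  [0,0,0,0,0,8,0.56],
  [0,0,0,0,0,30,0.56],
  [0,0,0,0,0,65,0.4],
  [0,0,0,0,0,100,0.1],
  [0,0,0,0,0,130,0],
])

```text
clock: 39.47
tcp_pos: [0.52, 0.1737, 0.189]
orientation: [-0.906, 3.007, 0.0]
contact_force: [1.4, 0.0, -0.1]
grip_width: 0.0725
gripper_force: 0.0
```

```bash
python3 -c "
from look import *
from ang import ang
print(ang())
im,d=r.grab_frame('side'); P=cloud('side',d)
m=near(P,(.501,.201),.085)&(P[...,2]>.069)&(P[...,2]<.079)&(d>0); print(m.sum())
cv2.imwrite('pics/s4.png',cv2.resize(im[105:225,150:310],(800,600),interpolation=cv2.INTER_CUBIC))
"
```

```text
(array([0.52  , 0.1737, 0.189 ]), 123.5, array([-0.48,  0.32,  0.05,  1.91, -0.02,  0.92,  1.74]), array([ 1.4,  0. , -0.1]), array([ 0.02, -0.05, -0.03]))
607
```

View pics/s4.png

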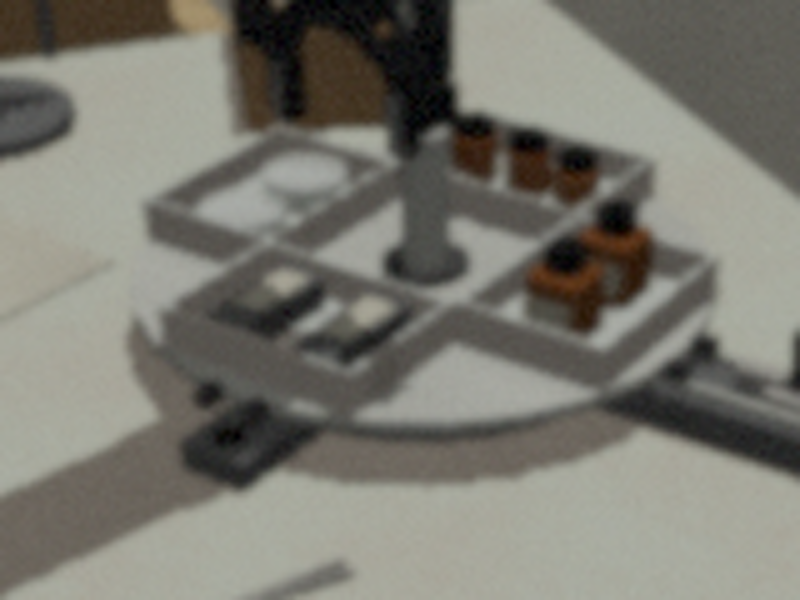

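Both mailers lie flat side by side in tray_2, at (268,300) and (355,325), and the bottles in tray_1 are intact. Now the lock.

Request:
servo_tool([
  [0,0,-6,16,-9,0,0],
  [0,0,-12,33,-19,0,0],
  [0,0,-18,49,-28,0,0],
  [0,0,-24,66,-38,0,0],
  [0,0,-30,82,-47,0,0],
])

```text
clock: 39.93
tcp_pos: [0.6026, 0.1261, 0.1868]
orientation: [-0.089, 3.14, 0.0]
contact_force: [0.2, -0.2, -0.1]
grip_width: 0.0854
gripper_force: 0.0
```

Request:
servo_tool([
  [0,0,-6,16,-9,0,0],
  [0,0,-12,33,-19,0,0],
  [0,0,-18,49,-28,0,0],
  [0,0,-24,66,-38,0,0],
  [0,0,-30,82,-47,0,0],
])

```text
clock: 40.35
tcp_pos: [0.6845, 0.0791, 0.1866]
orientation: [0.727, 3.056, 0.0]
contact_force: [0.1, -0.0, -1.2]
grip_width: 0.0853
gripper_force: 0.0
```

Request:
servo_tool([
  [0,0,-6,16,-9,0,0],
  [0,0,-12,33,-19,0,0],
  [0,0,-18,49,-28,0,0],
  [0,0,-24,66,-39,0,0],
  [0,0,-30,83,-49,0,0],
])

```text
clock: 40.77
tcp_pos: [0.7674, 0.0304, 0.1865]
orientation: [-1.492, -2.764, -0.0]
contact_force: [0.1, -0.4, 0.4]
grip_width: 0.0851
gripper_force: 0.0
```

Request:
servo_tool([
  [0,0,0,0,0,0,0],
  [0,0,0,0,0,-15,0],
  [0,0,0,0,0,-30,0],
  [0,0,0,0,0,-30,0],
  [0,0,0,0,0,-30,0],
])

```text
clock: 41.18
tcp_pos: [0.7648, 0.032, 0.1539]
orientation: [-1.481, -2.766, 0.002]
contact_force: [0.6, 0.3, 0.1]
grip_width: 0.0854
gripper_force: 0.0
```

```bash
python3 -c "
from ang import *
print(ang())"
```

```text
(array([0.7648, 0.032 , 0.1539]), 33.6, array([-0.38,  0.73,  0.43,  1.39, -0.32,  1.1 ,  0.69]), array([0.6, 0.3, 0.1]), array([ 0.03, -0.05,  0.04]))
```

Request:
servo_tool([
  [0,0,0,0,0,-25,0],
  [0,0,0,0,0,-50,0],
  [0,0,0,0,0,-75,0],
  [0,0,0,0,0,-90,0],
  [0,0,0,0,0,-96,0],
])

```text
clock: 41.6
tcp_pos: [0.7649, 0.0314, 0.0576]
orientation: [-1.483, -2.765, 0.003]
contact_force: [-0.7, -0.0, 0.4]
grip_width: 0.0855
gripper_force: 0.0
```

Request:
servo_tool([
  [0,0,0,0,0,0,1],
  [0,0,0,0,0,0,1],
  [0,0,0,0,0,0,1],
  [0,0,0,0,0,0,1],
  [0,0,0,0,0,0,1],
])

```text
clock: 42.02
tcp_pos: [0.7677, 0.0307, 0.0618]
orientation: [1.485, 2.766, 0.002]
contact_force: [0.0, 0.1, 0.1]
grip_width: 0.0258
gripper_force: 0.0
```

Request:
servo_tool([
  [0,0,0,0,0,0,1],
  [0,0,0,0,0,0,1],
  [0,0,0,0,0,0,1],
  [0,0,0,0,0,0,1],
  [0,0,0,0,0,0,1],
])

```text
clock: 42.43
tcp_pos: [0.7678, 0.031, 0.0616]
orientation: [1.485, 2.767, 0.002]
contact_force: [0.9, 0.3, 5.5]
grip_width: 0.0127
gripper_force: 60.6
```

Request:
servo_tool([
  [0,0,0,-6,8,0,1],
  [0,0,0,-11,17,0,1],
  [0,0,0,-17,25,0,1],
  [0,0,0,-21,31,0,1],
  [0,0,0,-22,34,0,1],
])

```text
clock: 42.85
tcp_pos: [0.7456, 0.0645, 0.0616]
orientation: [1.483, 2.765, 0.0]
contact_force: [5.2, -4.1, 3.4]
grip_width: 0.013
gripper_force: 60.5
```

Request:
servo_tool([
  [0,0,0,0,0,0,1],
  [0,0,0,0,0,0,1],
  [0,0,0,0,0,0,1],
  [0,0,0,0,0,0,1],
])

```text
clock: 43.18
tcp_pos: [0.7457, 0.0644, 0.0615]
orientation: [1.485, 2.766, 0.001]
contact_force: [2.9, -1.5, 7.2]
grip_width: 0.0127
gripper_force: 61.0
```

Request:
servo_tool([
  [0,0,0,-1,2,0,1],
  [0,0,0,-2,3,0,1],
  [0,0,0,-2,3,0,1],
  [0,0,0,-2,3,0,1],
])

```text
clock: 43.52
tcp_pos: [0.7455, 0.0646, 0.0616]
orientation: [1.485, 2.76, -0.0]
contact_force: [9.6, -6.2, 1.1]
grip_width: 0.0126
gripper_force: 60.3
```

Request:
servo_tool([
  [0,0,0,0,0,0,0],
  [0,0,0,0,0,0,0],
  [0,0,0,0,0,0,0],
  [0,0,0,0,0,0,0],
  [0,0,0,0,0,0,0],
])

```text
clock: 43.93
tcp_pos: [0.742, 0.0683, 0.0598]
orientation: [-1.484, -2.767, 0.001]
contact_force: [0.1, -0.4, -1.2]
grip_width: 0.0724
gripper_force: 0.0
```

Request:
servo_tool([
  [0,0,0,0,0,25,0],
  [0,0,0,0,0,55,0],
  [0,0,0,0,0,90,0],
  [0,0,0,0,0,125,0],
  [0,0,0,0,0,150,0],
])

```text
clock: 44.35
tcp_pos: [0.7434, 0.0678, 0.2138]
orientation: [1.485, 2.766, 0.003]
contact_force: [0.4, 0.4, 1.1]
grip_width: 0.0857
gripper_force: 0.0
```

Request:
servo_tool([
  [0,0,0,-6,-35,0,0],
  [0,0,0,-12,-70,0,0],
  [0,0,0,-18,-105,0,0],
  [0,0,0,-24,-140,0,0],
  [0,0,0,-30,-175,0,0],
])

```text
clock: 44.77
tcp_pos: [0.712, -0.1085, 0.2103]
orientation: [-1.485, -2.768, -0.0]
contact_force: [0.5, -0.5, 0.1]
grip_width: 0.0853
gripper_force: 0.0
```

Request:
servo_tool([
  [0,0,0,-6,-35,0,0],
  [0,0,0,-12,-70,0,0],
  [0,0,0,-18,-90,0,0],
  [0,0,0,-20,-95,0,0],
  [0,0,0,-20,-95,0,0],
])

```text
clock: 45.18
tcp_pos: [0.6916, -0.2049, 0.2104]
orientation: [-1.491, -2.765, 0.001]
contact_force: [0.4, -1.1, 0.1]
grip_width: 0.0853
gripper_force: 0.0
```

```bash
python3 -c "
from look import *
from ang import ang
im,d=look('g'); P=cloud('top',d); bar(P); print(ang())
m=near(P,(.744,.062),.05)&(P[...,2]>.07)&(P[...,2]<.1)&(d>0); print('fin',rect(P,m))
cv2.imwrite('pics/g.png',np.clip(cv2.resize(im[90:250,90:290],(750,600),interpolation=cv2.INTER_CUBIC)*1.6,0,255).astype(np.uint8))
"
```

```text
bar (array([605.9, 271.2]), array([64.4, 17.7]), 34.6, 173, np.float64(0.174))
(array([ 0.6927, -0.202 ,  0.2102]), 33.5, array([-0.1 ,  0.61,  0.47,  1.47, -0.29,  1.13,  1.01]), array([-0.4, -0.2,  0.7]), array([ 0.  ,  0.02, -0.01]))
fin (array([742.3,  64.3]), array([14.2, 32.5]), 35.8, 70, np.float64(0.088))
```

View pics/g.png

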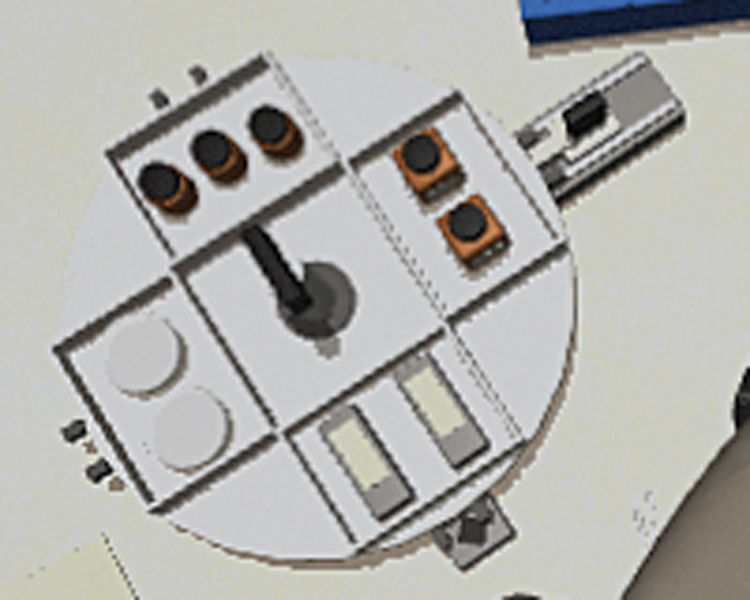

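The fin is back in at its starting place (585,115), the mailers lie at (365,460) and (442,410), and the bottles stand at (427,165) and (472,232). The gripper is clear of everything.

```bash
python3 -c "
from bench import r
print(r.hand_in())"
```

```text
the job is handed in; nothing more can be done
None
```

I handed the job in at about 45 s of the 210 s: both bottles are in tray_1, both mailers lie flat side by side in tray_2, the table is at its second click and the lock is fully back in. No verdict came back on hand-in; the final camera picture and measurements showed everything in place.

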